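Build up two idler spindles

ROBOT

A 6-joint arm with a two-finger parallel gripper is mounted at the origin on a cart in front of the work surface, level with it; the furniture and walls round the work are solid. World frame = base frame: x ahead of the robot, y to its left, z up, the work surface at z = 0. Lengths are in m, angles in rad, forces in N, time in s.
With the tool pointing down it reaches from about 0.425 to 0.95 m from the base axis. Payload 3.5 kg.
Tool frame: the origin (TCP) lies at the very end of the fingers, on their centre line; the grasp point (between the pads) lies ctrl.tcp_to_grasp behind it (ctrl.tcp_to_grasp is the distance from the TCP to the grasp point, in m); z points along the fingers, y is the line along which they close (so a half turn about z gives the same grasp; the last joint's range is limited). The gripper opens to 85 mm and grips with 20 to 120 N. Pads are 22 mm wide; open, the fingers measure 114 mm over their backs; the gripper's body (76 mm by 85 mm) begins 54 mm behind the grasp point. The pads swing forward as they close: fully open they stand 13 mm farther back than shut.
Start: joints at [-1.268, 0.286, 1.577, -0, 1.279, -0.15], TCP at [0.295, -0.607, 0.231] pointing down, gripper open.
Joint ranges: [-2.77, 2.77], [-0.9, 2.22], [0.21, 2.48], [-1.53, 4.67], [0.24, 2.81], [-2.84, 2.84]. Speed limits (rad/s): [2.79, 2.79, 3.14, 3.14, 3.14, 3.14].

INTERFACE

Orientations are given as a unit quaternion [x, y, z, w].
In Python, from plant import ctrl gives the robot as it stands.
- The arm moves only by the shell command python3 -m inch 'ROWS' [FORCE]. ROWS is JSON, a list of rows, each an object with "slide": the shift along the tool's x, y, z in cm, a list of three; "turn": the turn about the tool's z in rad; "grip": the finger opening in cm, from 0 to 8.54. A call has 1 to 20 rows; each row is the pose to reach, as a shift and turn from the pose commanded when the call began, along the tool's axes at that moment; what a row does not reach only later rows make up. A row lasts 1/10 s, in which the tool goes at most 50 mm and 8.59 degrees, less where a joint would pass 70% of its speed; a pose out of reach is approached as far as the arm can. A call with a gripper value outside its range is refused whole. The fingers move at their own pace and stop on an object; FORCE is the grip in N (left out, the last holds). Time passes only in rows, so rows that repeat a pose let the fingers close. It gives the time, the measured TCP pose, the force, the opening and the grip force at its end, in the units of the state.
- ctrl.get_state(): the state, without advancing time (a new reading comes with each control period).
- ctrl.read_camera(name): name is "side" or "top" or "wrist"; returns (picture, depth): 384x512x3 uint8, red, green, blue; 384x512 float32, m along the optical axis (not along the pixel's ray), 0 where there is no reading.
- ctrl.camera_info(name): a dict with "K" (3x3 intrinsics, pixels), "camera_from_world" (4x4, takes a point from world to camera coordinates); the wrist camera has in their place "T_tool_cam" (4x4, takes a point from camera to tool coordinates, whose origin is the TCP and whose axes are the flange's). Camera axes: x right, y down, z forward; pixel columns grow to the right and rows downward; lengths in m; the calibration is good to about 2 mm. A picture is of the moment at which its call begins: read the wrist's pose just before it. camera_info takes no time and is no camera call.
- ctrl.sign_off(): hands the job in; it is judged then, once.
The state is a dict: "time": time; "qpos": joint angles; "dq": joint speeds; "joint_efforts": joint torques, N m; "eef_pos": TCP position; "tcp_rot": TCP orientation; "contact_force": force on the tool from outside, world axes, zero at the start; "wrist_torque": the same for the moment, N m; "opening": opening from 0.0 (shut) to 1.0 (fully open); "finger_force": force on a finger pad.
Only numpy, scipy, OpenCV 4.12 (cv2) and the standard library are available. Lean on these libraries where they do the work, as an engineer would, in place of code of your own. Each camera call takes 0.05 s, during which the arm holds its last target. There are 200 camera calls.

TASK

Finish building up the two upright idler spindles. The long spindle already has its bottom bearing: slide on the spacer, then a second bearing, then a shaft collar. The short spindle gets one bearing and then a shaft collar on top. Every part must sit flat and fully down on the one below it, and the oil bottle must stay standing.

Things in the scene. Friction and masses are not known exactly. Their poses are not given: they have to be found in the camera images.
- long_spindle_seat (a point): taller of two upright steel spindles, fixed to the bench by an 84 mm round flange. Point on its axis, on the 28 mm shoulder 34 mm above the bench; z up. A bearing like the loose ones is already fixed there (next part rests 15 mm above this point). Shaft top 69 mm above the point; shaft 22.8 mm, its top 19 mm stepped to 18 mm for the collar, last 9 mm tapering to 9 mm.
- short_spindle_seat (a point): shorter spindle, empty, same 84 mm flange fixed to the bench. Point on its axis, on the 28 mm shoulder where the first part rests, 34 mm above the bench; z up. Shaft top 34 mm above the point; shaft 22.8 mm, its top 19 mm stepped by a bevel to 18 mm for the collar, last 9 mm tapering to 9 mm.
- bearing_1_center (a point): loose ball bearing lying flat on the bench: steel rings with a dark brown seal, 52 mm outside, 25 mm bore, 15 mm thick, about 0.13 kg. Point at its centre, half-way up; z along its axis. bearing_1 and bearing_2 are alike: either may go on either spindle.
- bearing_2_center (a point): the other loose ball bearing, like bearing_1: 52 mm outside, 25 mm bore, 15 mm thick. Point at its centre, half-way up; z along its axis. (An open cardboard carton, not to be touched by the arm, stands behind the loose parts at the right: 0.27 m tall, it begins at x = 0.52 where y is below -0.10.)
- spacer_center (a point): plain aluminium spacer tube standing on end on the bench: 34 mm outside, 25 mm bore, 20 mm tall, about 0.06 kg; the narrowest loose ring. Point at its centre, half-way up; z along its axis.
- collar_1_center (a point): steel shaft collar, a plain thick ring without seal lying flat on the bench: 42 mm outside, 20 mm bore, 14 mm thick, about 0.11 kg. Point at its centre, half-way up; z along its axis. collar_1 and collar_2 are alike: either may go on either spindle.
- collar_2_center (a point): the other steel shaft collar, like collar_1: 42 mm outside, 20 mm bore, 14 mm thick. Point at its centre, half-way up; z along its axis.
- oil_bottle_center (a point): green oil bottle with a yellow spout, 45 mm across, 150 mm tall, standing behind the spindles; to be left standing. Point at its centre, half-way up.
Not all that is in view belongs to the job. What is shaped like the part that bears collar_2_center but blue or pink is not meant.

How it is judged:
By the outcome, as a careful person would: the job done as asked, in the order asked, and still so for the second after the job is handed in, with the robot touching nothing.
It also fails if it takes over 144 s, if anything falls off the work surface, if the arm or the gripper's body presses on something with over 40 N, if the wrist force passes 120 N, or if a joint passes its speed limit or range.

## Working session

There is one attempt and no reset: what is moved stays moved. The work goes in short steps, Python scripts to look and compute and a shell command to move; the robot and the scene stay as the last step left them, time stands still between calls to the robot, and variables do not carry over. Pictures are saved under pics/ and viewed, at most 17 in all, crops included, and the job is handed in when it is done.

```bash
ls; mkdir -p pics; python3 - <<'E'
from plant import ctrl
import cv2,numpy as np
print(ctrl.get_state(),ctrl.tcp_to_grasp)
for n in("side","top"):
    p,d=ctrl.read_camera(n); cv2.imwrite(f"pics/{n}0.png",p[:,:,::-1]); np.savez(f"pics/{n}0.npz",p=p,d=d)
    print(ctrl.camera_info(n))
print(ctrl.camera_info("wrist"))
E
```

```text
pics
{'time': 0.0, 'qpos': array([-1.26796971e+00,  2.87186657e-01,  1.57819027e+00,  3.21591736e-05,
        1.27862116e+00, -1.49965838e-01]), 'dq': array([ 2.54893172e-04,  5.95735602e-05, -9.22663281e-04, -3.29838171e-04,
       -1.92174332e-03,  5.47214827e-04]), 'joint_efforts': array([-5.72930094e-04, -4.05981266e+01, -2.92628771e+01, -2.11745237e-04,
        5.79381987e-03, -1.22459900e-05]), 'eef_pos': array([ 0.29515103, -0.60630933,  0.22992601]), 'tcp_rot': array([ 9.74481989e-01,  2.24462483e-01, -7.64869213e-05, -1.20037949e-03]), 'contact_force': array([-0.39867821,  0.24063096,  0.10910831]), 'wrist_torque': array([-0.03758258, -0.05514054, -0.00703402]), 'finger_force': 0.0, 'opening': 1.0045599332948794} 0.0187
{'K': array([[422.69267569,   0.        , 254.51148907],
       [  0.        , 422.69267569, 192.54779443],
       [  0.        ,   0.        ,   1.        ]]), 'camera_from_world': array([[ 0.97978691, -0.19987919,  0.00811848, -0.52863289],
       [-0.08745884, -0.46450736, -0.88123996,  0.15038715],
       [ 0.17991262,  0.86271735, -0.47259944,  1.1003313
[... 311 characters left out ...]
      [-0.99150942,  0.0152505 , -0.12913752,  0.57107924],
       [ 0.12919251,  0.00267298, -0.99161593,  0.98570652],
       [ 0.        ,  0.        ,  0.        ,  1.        ]])}
{'K': array([[303.00751806,   0.        , 253.89127621],
       [  0.        , 303.00751806, 194.16034071],
       [  0.        ,   0.        ,   1.        ]]), 'T_tool_cam': array([[-1.75831920e-04, -9.47216861e-01, -3.20593491e-01,
         8.36605210e-02],
       [ 9.99999303e-01,  2.07641587e-04, -1.16194938e-03,
        -3.36492087e-04],
       [ 1.16718659e-03, -3.20593472e-01,  9.47216165e-01,
        -1.41575396e-01],
       [ 0.00000000e+00,  0.00000000e+00,  0.00000000e+00,
         1.00000000e+00]])}
```

View pics/top0.png

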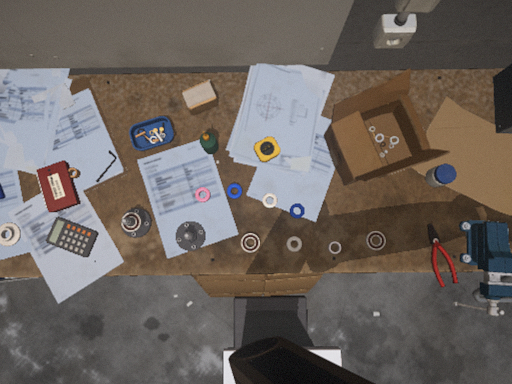

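View pics/side0.png

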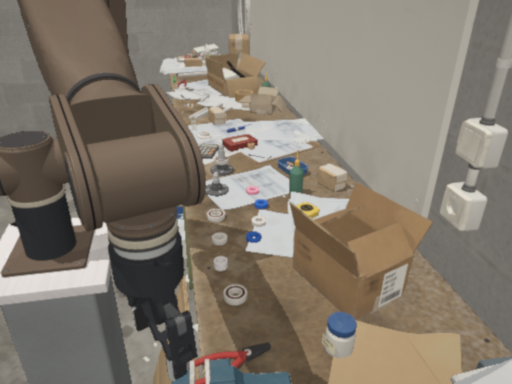

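```bash
python3 - <<'E'
import cv2,numpy as np
p=cv2.imread("pics/top0.png")
cv2.imwrite("pics/c1.png",np.vstack([cv2.resize(p[180:260,190:390],None,fx=4,fy=4,interpolation=2),cv2.resize(np.hstack([p[200:260,110:225],p[200:260,0:85]]),None,fx=4,fy=4,interpolation=2)]))
E
```

```text
(no output)
```

View pics/c1.png

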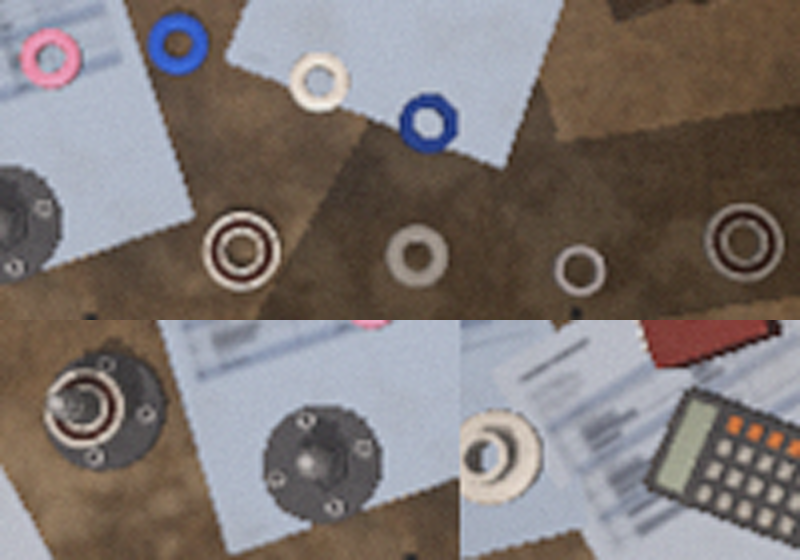

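The top view shows bearings at (250,242) and (376,240), and the spacer, the narrowest ring, at (335,247). The plain steel rings, and so the collars, are at (294,244) and (270,200). The pink ring (203,194) and the blue ones (235,190) and (297,210) are excluded by colour. The long spindle is at about (133,222) and the short one at (190,236).

```bash
cat > h.py <<'E'
import numpy as np,cv2
from plant import ctrl
from scipy.spatial.transform import Rotation as R
def cam(name,st=None):
    i=ctrl.camera_info(name);K=i["K"]
    if name=="wrist":
        T=np.eye(4);T[:3,:3]=R.from_quat(st["tcp_rot"]).as_matrix();T[:3,3]=st["eef_pos"]
        W=T@i["T_tool_cam"]
    else: W=np.linalg.inv(i["camera_from_world"])
    return K,W
def ray(K,W,uv,z):
    uv=np.atleast_2d(uv).astype(float)
    d=np.c_[(uv-K[:2,2])/K[[0,1],[0,1]],np.ones(len(uv))]@W[:3,:3].T
    return W[:3,3]+d*((z-W[2,3])/d[:,2])[:,None]
def cloud(K,W,d):
    v,u=np.mgrid[:d.shape[0],:d.shape[1]]
    c=np.stack([(u-K[0,2])/K[0,0]*d,(v-K[1,2])/K[1,1]*d,d],-1)
    return c@W[:3,:3].T+W[:3,3]
E
python3 - <<'E'
from h import *
f=np.load("pics/top0.npz");K,W=cam("top");X=cloud(K,W,f["d"])
parts=dict(b1=(250,242,15),b2=(376,240,15),sp=(335,247,20),c1=(294,244,14),c2=(270,200,14))
for n,(u,v,h) in parts.items():
    s=np.s_[v-14:v+15,u-14:u+15]; z=X[s][...,2]
    m=(z>h*.0006)&(z<.035);
    P=X[s][m]; (x,y),r=cv2.minEnclosingCircle(P[:,:2].astype(np.float32))
    print(n,m.sum(),np.median(z[m]),np.median(z[~m]),P.mean(0),(x,y),r)
for n,(u,v) in dict(L=(133,222),S=(190,236)).items():
    s=np.s_[v-25:v+26,u-25:u+26];z=X[s][...,2]
    for a,b in((.004,.025),(.036,.055),(.055,.12)):
        m=(z>a)&(z<b);P=X[s][m]
        if m.sum()>3:print(n,a,m.sum(),P.mean(0),P.max(0),P.min(0))
E
```

```text
b1 211 0.014296434613862985 -0.0009654835376999849 [0.43917243 0.08030314 0.01420972] (0.44427263736724854, 0.08627970516681671) 0.03390117362141609
b2 233 0.014379653707562001 -0.0007171450784213551 [ 0.43934605 -0.26676022  0.01430628] (0.439717561006546, -0.2665746212005615) 0.02674635872244835
sp 64 0.01901462549237687 -0.0007600181450468924 [ 0.42290868 -0.15173113  0.01847147] (0.4221402108669281, -0.15235376358032227) 0.0170824583619833
c1 140 0.013797443414000354 -0.001012165716655078 [ 0.43369315 -0.04113874  0.01369326] (0.43349453806877136, -0.04126090183854103) 0.02091345004737377
c2 132 0.013870616111984924 0.0011295728181344167 [0.55565141 0.02374976 0.01381476] (0.556182324886322, 0.023832693696022034) 0.021174976602196693
L 0.004 388 [0.49559433 0.39057458 0.00905416] [0.56923632 0.47784001 0.01700097] [0.43041286 0.33832361 0.00401438]
L 0.036 226 [0.49814478 0.3951643  0.04730634] [0.52396431 0.42493379 0.05353485] [0.47516224 0.37361339 0.03634097]
L 0.055 87 [0.49830663 0.39516126 0.08520275] [0.50917439 0.40755159 0.10554821] [0.48788047 0.3882464  0.0561012 ]
S 0.004 668 [0.46004703 0.24625391 0.00957407] [0.52846151 0.31829479 0.02485634] [0.38893235 0.17803449 0.00400566]
S 0.036 26 [0.46002703 0.24231144 0.04430027] [0.47335274 0.25444274 0.05213025] [0.44909004 0.23613579 0.03602807]
S 0.055 37 [0.46021344 0.24561586 0.06356095] [0.46745626 0.25465433 0.07057421] [0.45159576 0.23846454 0.05808793]
```

```bash
cat >> h.py <<'E'
def plan(x,y,z,az=np.pi/2,st=None):
    st=st or ctrl.get_state();M=R.from_quat(st["tcp_rot"]).as_matrix()
    s=M.T@(np.array([x,y,z])-st["eef_pos"])*100
    a=np.arctan2(M[1,0],M[0,0]);t=-(az-a)
    print("at",st["eef_pos"].round(4),"az",round(a,4),"slide cm",s.round(2),"turn",round(t,3),"t",round(st["time"],2))
E
python3 -c "
from h import *
plan(.439,-.267,.12)"
```

```text
at [ 0.2951 -0.6064  0.2301] az 0.4528 slide cm [ 27.78 -24.2   11.07] turn -1.118 t 0.1
```

```bash
python3 -m inch '[{"slide":[10,-9,0],"turn":-0.45,"grip":8.5},{"slide":[20,-18,0],"turn":-0.9,"grip":8.5},{"slide":[20,-18,0],"turn":-0.9,"grip":8.5},{"slide":[20,-18,0],"turn":-0.9,"grip":8.5},{"slide":[20,-18,0],"turn":-0.9,"grip":8.5},{"slide":[27.8,-24.2,5],"turn":-1.118,"grip":8.5},{"slide":[27.8,-24.2,11],"turn":-1.118,"grip":8.5},{"slide":[27.8,-24.2,11],"turn":-1.118,"grip":8.5},{"slide":[27.8,-24.2,11],"turn":-1.118,"grip":8.5},{"slide":[27.8,-24.2,11],"turn":-1.118,"grip":8.5},{"slide":[27.8,-24.2,11],"turn":-1.118,"grip":8.5},{"slide":[27.8,-24.2,11],"turn":-1.118,"grip":8.5}]' 30
cat >> h.py <<'E'
def look(tag,zlo,zhi,ref,rad=.045,save=True):
    "wrist picture; mean/circle of points within height band near ref xy"
    st=ctrl.get_state();p,d=ctrl.read_camera("wrist");K,W=cam("wrist",st)
    if save: cv2.imwrite(f"pics/{tag}.png",p[:,:,::-1])
    np.savez(f"pics/{tag}.npz",p=p,d=d,W=W)
    X=cloud(K,W,d);m=(d>0)&(X[...,2]>zlo)&(X[...,2]<zhi)&(np.hypot(X[...,0]-ref[0],X[...,1]-ref[1])<rad)
    P=X[m];c,r=cv2.minEnclosingCircle(P[:,:2].astype(np.float32))
    print(tag,"n",m.sum(),"z",np.median(P[:,2]).round(4),"mean",P.mean(0).round(4),"circ",np.round(c,4),round(r,4))
    return st,X,m
E
python3 - <<'E'
from h import *
st,X,m=look("w1",.009,.03,(.439,-.267));plan(.439,-.267,.12,st=st)
E
```

```text
time: 1.3
eef_pos: [0.4404, -0.2701, 0.1237]
tcp_rot: [0.708, 0.706, -0.0, 0.002]
contact_force: [0.4, -0.4, 0.1]
opening: 0.997
finger_force: 0.0
w1 n 2142 z 0.0135 mean [ 0.4399 -0.2631  0.0134] circ [ 0.4397 -0.2643] 0.0264
at [ 0.4404 -0.2701  0.1237] az 1.5689 slide cm [ 0.31 -0.14  0.37] turn -0.002 t 1.3
```

View pics/w1.png

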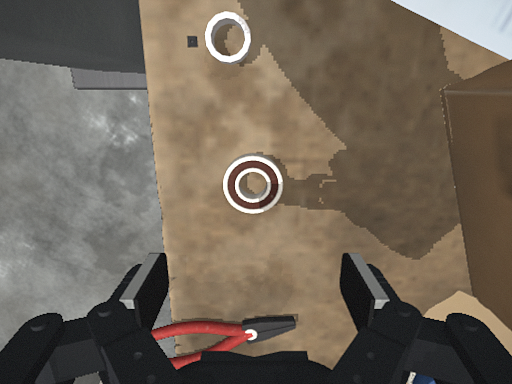

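The picture shows the sealed bearing (bearing_2) at (253,184), clear of the carton on the right, with the open fingers at the bottom. I'll re-measure now that the arm has settled.

```bash
python3 -m inch '[{"slide":[0,0,0],"turn":0,"grip":8.5},{"slide":[0,0,0],"turn":0,"grip":8.5}]'; python3 - <<'E'
from h import *
st,X,m=look("w2",.009,.03,(.4397,-.265))
c,r=cv2.minEnclosingCircle(X[m][:,:2].astype(np.float32))
plan(c[0],c[1],.003,st=st)
st,X,m=look("w2b",.013,.03,(.4229,-.1517))
E
```

```text
time: 1.55
eef_pos: [0.4396, -0.2688, 0.1223]
tcp_rot: [0.708, 0.707, -0.0, 0.001]
contact_force: [0.6, 0.2, -0.6]
opening: 0.996
finger_force: 0.0
w2 n 2159 z 0.0135 mean [ 0.4399 -0.2631  0.0134] circ [ 0.4401 -0.2641] 0.0262
at [ 0.4396 -0.2688  0.1223] az 1.5696 slide cm [ 0.49  0.03 11.93] turn -0.001 t 1.55
w2b n 914 z 0.0188 mean [ 0.4221 -0.1489  0.0185] circ [ 0.422  -0.1494] 0.0169
```

```bash
python3 -m inch '[{"slide":[0.4,0,5],"turn":0,"grip":8.5},{"slide":[0.4,0,10],"turn":0,"grip":8.5},{"slide":[0.4,0,10],"turn":0,"grip":8.5},{"slide":[0.4,0,10],"turn":0,"grip":8.5},{"slide":[0.4,0,10],"turn":0,"grip":8.5}]'; python3 - <<'E'
from h import *
st,X,m=look("w3",.009,.03,(.440,-.264))
plan(.440,-.264,.003,st=st)
E
```

```text
time: 2.15
eef_pos: [0.4413, -0.2654, 0.0243]
tcp_rot: [0.707, 0.707, 0.0, 0.003]
contact_force: [0.4, 0.1, 0.2]
opening: 0.995
finger_force: 0.0
w3 n 4980 z 0.0135 mean [ 0.4402 -0.2624  0.0133] circ [ 0.4402 -0.264 ] 0.0265
at [ 0.4413 -0.2654  0.0243] az 1.5707 slide cm [ 0.15 -0.14  2.13] turn -0.0 t 2.15
```

View pics/w3.png

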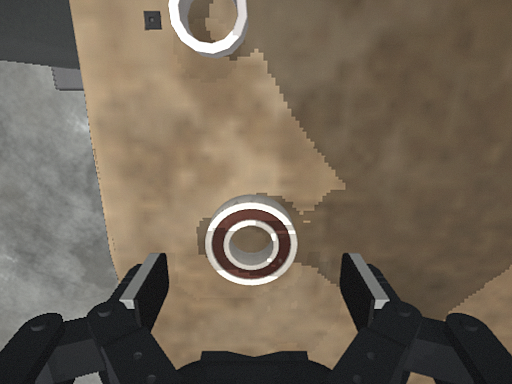

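The bearing sits at (252,242) between the fingers, and the spacer's bore is at about (208,15). I'll go down and grip.

```bash
python3 -m inch '[{"slide":[0.1,0,1.8],"turn":0,"grip":8.5},{"slide":[0.1,0,1.8],"turn":0,"grip":8.5},{"slide":[0.1,0,1.8],"turn":0,"grip":4},{"slide":[0.1,0,1.8],"turn":0,"grip":4},{"slide":[0.1,0,1.8],"turn":0,"grip":4},{"slide":[0.1,0,1.8],"turn":0,"grip":4},{"slide":[0.1,0,1.8],"turn":0,"grip":4},{"slide":[0.1,0,1.8],"turn":0,"grip":4}]' 35; python3 -m inch '[{"slide":[0,0,-3],"turn":0,"grip":4},{"slide":[0,0,-6],"turn":0,"grip":4},{"slide":[0,0,-12],"turn":0,"grip":4},{"slide":[0,0,-12],"turn":0,"grip":4},{"slide":[0,0,-12],"turn":0,"grip":4},{"slide":[0,0,-12],"turn":0,"grip":4}]'; python3 - <<'E'
from h import *
st=ctrl.get_state();plan(.460,.245,.16,st=st)
x,y,z=st["eef_pos"]
st,X,m=look("w4",z,z+.04,(x,y),.03)
E
```

```text
time: 3.0
eef_pos: [0.4404, -0.2635, 0.0054]
tcp_rot: [0.707, 0.707, 0.0, 0.001]
contact_force: [-1.9, 0.7, 6.4]
opening: 0.589
finger_force: 35.2
time: 3.6
eef_pos: [0.4387, -0.2621, 0.1222]
tcp_rot: [0.707, 0.707, -0.0, -0.001]
contact_force: [-0.5, 0.5, -1.7]
opening: 0.587
finger_force: 36.9
at [ 0.4387 -0.2621  0.1222] az 1.5708 slide cm [50.71  2.12 -3.71] turn 0.0 t 3.6
w4 n 8558 z 0.1304 mean [ 0.4389 -0.2599  0.1344] circ [ 0.4388 -0.2599] 0.0294
```

View pics/w4.png

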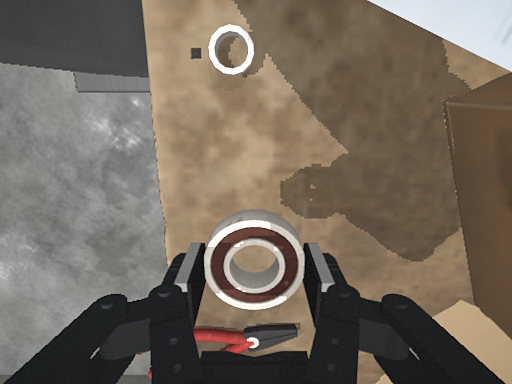

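The bearing is held level at (253,265). Next is the short spindle, stopping about 4 cm before it to look.

```bash
python3 -m inch '[{"slide":[5,0.2,-1],"turn":0,"grip":4},{"slide":[10,0.4,-1],"turn":0,"grip":4},{"slide":[15,0.6,-1],"turn":0,"grip":4},{"slide":[20,0.9,-1],"turn":0,"grip":4},{"slide":[25,1.1,-1],"turn":0,"grip":4},{"slide":[30,1.3,-1],"turn":0,"grip":4},{"slide":[35,1.5,-1],"turn":0,"grip":4},{"slide":[40,1.8,-1],"turn":0,"grip":4},{"slide":[44,2,-1],"turn":0,"grip":4},{"slide":[46.5,2.1,-1],"turn":0,"grip":4},{"slide":[46.5,2.1,-1],"turn":0,"grip":4},{"slide":[46.5,2.1,-1],"turn":0,"grip":4},{"slide":[46.5,2.1,-1],"turn":0,"grip":4},{"slide":[46.5,2.1,-1],"turn":0,"grip":4}]'
cat >> h.py <<'E'
def circ(P):
    "least-squares circle, 2 trimmed passes"
    P=np.asarray(P)[:,:2]
    for _ in range(3):
        s=np.linalg.lstsq(np.c_[2*P,np.ones(len(P))],(P**2).sum(1),rcond=None)[0]
        r=np.sqrt(s[2]+s[:2]@s[:2]);e=np.abs(np.hypot(*(P-s[:2]).T)-r);P=P[e<=max(2*e.std(),.0008)]
    return s[:2],r,e.std()
def bore(tag,ztop,ref,rmax):
    "bore rim of a held/lying ring: boundary of the hole seen at the top plane"
    f=np.load(f"pics/{tag}.npz");K=ctrl.camera_info("wrist")["K"];W=f["W"];X=cloud(K,W,f["d"])
    m=((np.abs(X[...,2]-ztop)<.0035)&(f["d"]>0)).astype(np.uint8)
    cs,h=cv2.findContours(m,cv2.RETR_CCOMP,cv2.CHAIN_APPROX_NONE)
    for c,hh in zip(cs,h[0]):
        if hh[3]>=0 and len(c)>40:
            P=ray(K,W,c[:,0],ztop);k,r,e=circ(P)
            if np.hypot(*(k-ref))<.03: print("hole",k.round(4),"r",r.round(4),"e",e.round(5),len(c),"px",c[:,0].mean(0).round(0))
E
python3 - <<'E'
from h import *
st=ctrl.get_state();x,y,z=st["eef_pos"];plan(.460,.245,z,st=st)
look("w5",.059,.075,(.46,.245),.03)
for t in(.0,.0015,.003):bore("w5",z+.0085+t,(x,y),.0125)
look("w5b",.030,.037,(.46,.245),.03)
E
```

```text
time: 5.05
eef_pos: [0.4602, 0.2011, 0.1326]
tcp_rot: [0.708, 0.706, -0.001, -0.0]
contact_force: [0.1, 0.3, -0.5]
opening: 0.587
finger_force: 36.9
at [0.4602 0.2011 0.1326] az 1.569 slide cm [ 4.39 -0.02 -0.  ] turn -0.002 t 5.05
w5 n 431 z 0.0641 mean [0.4594 0.2507 0.064 ] circ [0.4595 0.25  ] 0.0087
hole [0.4608 0.2018] r 0.0119 e 0.00019 132 px [253. 266.]
hole [0.4609 0.2022] r 0.0121 e 0.00017 142 px [254. 267.]
hole [0.4609 0.2026] r 0.0126 e 0.00018 164 px [254. 268.]
w5b n 238 z 0.033 mean [0.4597 0.2553 0.0331] circ [0.4595 0.25  ] 0.0139
```

View pics/w5.png

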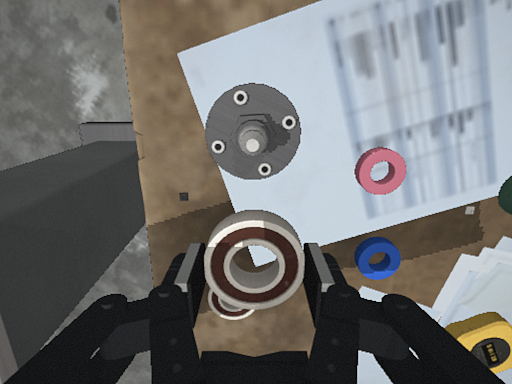

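The short spindle's shaft top is at (252,140), the held bearing is at (254,267), and the pink and blue rings are well off the path. The bearing has to go +4.74 cm in tool x and -0.14 cm in tool y.

```bash
python3 -m inch '[{"slide":[2.5,-0.1,0],"turn":0,"grip":4},{"slide":[4.7,-0.14,1.5],"turn":0,"grip":4},{"slide":[4.7,-0.14,4.2],"turn":0,"grip":4},{"slide":[4.7,-0.14,4.2],"turn":0,"grip":4},{"slide":[4.7,-0.14,4.2],"turn":0,"grip":4},{"slide":[4.7,-0.14,4.2],"turn":0,"grip":4},{"slide":[4.7,-0.14,4.2],"turn":0,"grip":4},{"slide":[4.7,-0.14,4.2],"turn":0,"grip":4}]'
python3 - <<'E'
from h import *
st=ctrl.get_state();x,y,z=st["eef_pos"];print(st["eef_pos"])
look("w6",.059,.073,(.46,.25),.012)
for t in(.001,.002,.003):bore("w6",z+.0085+t,(x,y),.0125)
E
```

```text
time: 5.95
eef_pos: [0.4598, 0.2492, 0.0925]
tcp_rot: [0.707, 0.707, 0.001, 0.0]
contact_force: [0.1, -0.3, -1.0]
opening: 0.586
finger_force: 37.0
[0.45981808 0.24921505 0.09249978]
w6 n 0 z nan mean [nan nan nan] circ [0. 0.] 0.0
hole [0.4605 0.2501] r 0.0121 e 0.00016 132 px [254. 266.]
hole [0.4605 0.2504] r 0.0122 e 0.00016 138 px [253. 267.]
hole [0.4605 0.2507] r 0.0125 e 0.00016 163 px [255. 268.]
hole [0.4607 0.2503] r 0.022 e 0.00026 453 px [251. 259.]
  return _methods._mean(a, axis=axis, dtype=dtype,
  ret = ret.dtype.type(ret / rcount)
h.py:31: RuntimeWarning: Mean of empty slice.
  print(tag,"n",m.sum(),"z",np.median(P[:,2]).round(4),"mean",P.mean(0).round(4),"circ",np.round(c,4),round(r,4))
  ret = um.true_divide(
```

View pics/w6.png

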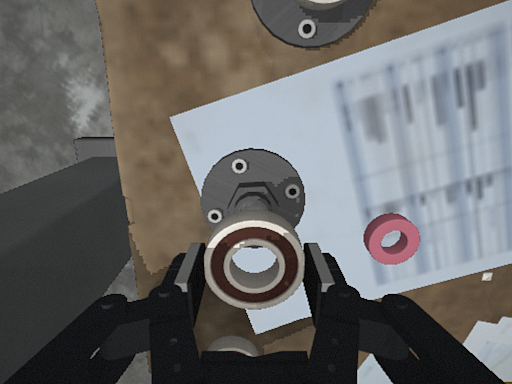

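```bash
python3 -m inch '[{"slide":[-0.05,-0.1,0],"turn":0,"grip":4},{"slide":[-0.05,-0.1,0.8],"turn":0,"grip":4},{"slide":[-0.05,-0.1,1.6],"turn":0,"grip":4},{"slide":[-0.05,-0.1,2.2],"turn":0,"grip":4},{"slide":[-0.05,-0.1,2.2],"turn":0,"grip":4},{"slide":[-0.05,-0.1,2.2],"turn":0,"grip":4},{"slide":[-0.05,-0.1,2.2],"turn":0,"grip":4}]'
python3 - <<'E'
from h import *
st=ctrl.get_state();x,y,z=st["eef_pos"];print(st["eef_pos"])
look("w7",.058,.1,(.46,.25),.05)
for t in(.002,.003):bore("w7",z+.0085+t,(x,y),.0125)
E
```

```text
time: 6.7
eef_pos: [0.4583, 0.2489, 0.0695]
tcp_rot: [0.707, 0.707, 0.0, 0.0]
contact_force: [0.4, 0.6, -1.1]
opening: 0.588
finger_force: 37.0
[0.45825983 0.24886328 0.06948574]
w7 n 9667 z 0.0775 mean [0.459  0.252  0.0786] circ [0.459  0.2561] 0.0391
hole [0.459  0.2501] r 0.0122 e 0.00018 143 px [254. 267.]
hole [0.4589 0.2504] r 0.0126 e 0.0002 167 px [254. 267.]
hole [0.4591 0.2502] r 0.0218 e 0.00026 524 px [251. 260.]
```

View pics/w7.png

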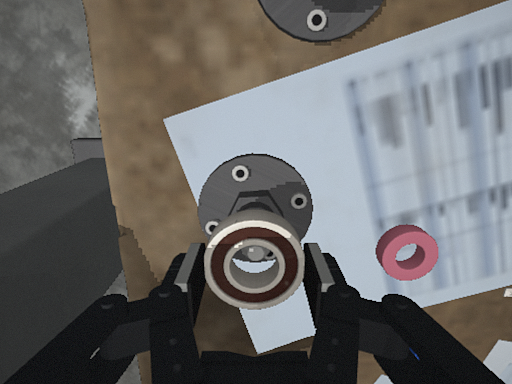

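The spindle tip shows inside the bore at (254,250). I'll go further down and watch the force.

```bash
python3 -m inch '[{"slide":[-0.04,0.05,0],"turn":0,"grip":4},{"slide":[-0.04,0.05,0.5],"turn":0,"grip":4},{"slide":[-0.04,0.05,1],"turn":0,"grip":4},{"slide":[-0.04,0.05,1.3],"turn":0,"grip":4},{"slide":[-0.04,0.05,1.3],"turn":0,"grip":4},{"slide":[-0.04,0.05,1.3],"turn":0,"grip":4}]'
python3 -m inch '[{"slide":[0,0,0.4],"turn":0,"grip":4},{"slide":[0,0,0.8],"turn":0,"grip":4},{"slide":[0,0,0.8],"turn":0,"grip":4},{"slide":[0,0,0.8],"turn":0,"grip":4}]'
```

```text
time: 7.35
eef_pos: [0.4584, 0.2483, 0.0561]
tcp_rot: [0.707, 0.707, -0.0, -0.0]
contact_force: [-0.3, -0.1, -2.0]
opening: 0.586
finger_force: 37.0
time: 7.75
eef_pos: [0.4587, 0.249, 0.0482]
tcp_rot: [0.707, 0.707, 0.001, -0.0]
contact_force: [0.4, 3.5, -3.1]
opening: 0.587
finger_force: 36.9
```

```bash
python3 -m inch '[{"slide":[0,0,0.4],"turn":0,"grip":4},{"slide":[0,0,0.8],"turn":0,"grip":4},{"slide":[0,0,1.0],"turn":0,"grip":4},{"slide":[0,0,1.0],"turn":0,"grip":4}]'
```

```text
time: 8.15
eef_pos: [0.459, 0.2492, 0.0393]
tcp_rot: [0.707, 0.707, 0.001, -0.0]
contact_force: [-1.3, 5.0, 5.8]
opening: 0.587
finger_force: 37.6
```

```bash
python3 -m inch '[{"slide":[0,0,0],"turn":0,"grip":8.5},{"slide":[0,0,0],"turn":0,"grip":8.5},{"slide":[0,0,0],"turn":0,"grip":8.5},{"slide":[0,0,0],"turn":0,"grip":8.5},{"slide":[0,0,-4],"turn":0,"grip":8.5},{"slide":[0,0,-8],"turn":0,"grip":8.5},{"slide":[0,0,-10],"turn":0,"grip":8.5},{"slide":[0,0,-10],"turn":0,"grip":8.5},{"slide":[0,0,-10],"turn":0,"grip":8.5},{"slide":[0,0,-10],"turn":0,"grip":8.5}]'
python3 - <<'E'
from h import *
st,X,m=look("w8",.042,.056,(.4595,.25),.03)
P=X[m];P=P[np.hypot(P[:,0]-.4595,P[:,1]-.25)>.013]
A=np.linalg.lstsq(np.c_[P[:,:2]-P[:,:2].mean(0),np.ones(len(P))],P[:,2],rcond=None)[0];print("plane tilt",A)
plan(.4337,-.0413,st["eef_pos"][2],st=st)
E
```

```text
time: 9.15
eef_pos: [0.4572, 0.2478, 0.1362]
tcp_rot: [0.707, 0.707, -0.002, -0.001]
contact_force: [-1.2, 0.1, -0.9]
opening: 0.996
finger_force: 0.0
w8 n 2687 z 0.0475 mean [0.4594 0.2506 0.0474] circ [0.4595 0.2489] 0.0262
plane tilt [-0.00075078 -0.00662382  0.04738047]
at [0.4572 0.2478 0.1362] az 1.5707 slide cm [-28.91  -2.35   0.04] turn -0.0 t 9.15
```

The bearing is seated flat: its top reads 47.5 mm, with the same 1.5 mm bias as the bearing lying on the bench. Next is collar_1 at (294,244) in the top view.

```bash
python3 -m inch '[{"slide":[-5,-0.4,0],"turn":0,"grip":8.5},{"slide":[-10,-0.8,0],"turn":0,"grip":8.5},{"slide":[-15,-1.2,0],"turn":0,"grip":8.5},{"slide":[-20,-1.6,0],"turn":0,"grip":8.5},{"slide":[-25,-2,2],"turn":0,"grip":8.5},{"slide":[-28.6,-2.4,5],"turn":0,"grip":8.5},{"slide":[-28.6,-2.4,8],"turn":0,"grip":8.5},{"slide":[-28.6,-2.4,9],"turn":0,"grip":8.5},{"slide":[-28.6,-2.4,9],"turn":0,"grip":8.5},{"slide":[-28.6,-2.4,9],"turn":0,"grip":8.5},{"slide":[-28.6,-2.4,9],"turn":0,"grip":8.5},{"slide":[-28.6,-2.4,9],"turn":0,"grip":8.5}]'
python3 - <<'E'
from h import *
st,X,m=look("w9",.008,.03,(.434,-.039),.04)
bore("w9",.0125,(.434,-.039),.01)
c,r=cv2.minEnclosingCircle(X[m][:,:2].astype(np.float32));plan(*c,.004,st=st)
E
```

```text
time: 10.4
eef_pos: [0.4357, -0.0373, 0.0497]
tcp_rot: [0.707, 0.708, 0.001, 0.001]
contact_force: [0.2, -0.8, -0.6]
opening: 0.997
finger_force: 0.0
w9 n 2446 z 0.0128 mean [ 0.4334 -0.037   0.0127] circ [ 0.4337 -0.0383] 0.0214
hole [ 0.4334 -0.0374] r 0.0102 e 0.00015 86 px [249. 228.]
at [ 0.4357 -0.0373  0.0497] az 1.5723 slide cm [-0.1  -0.21  4.57] turn 0.002 t 10.4
```

View pics/w9.png

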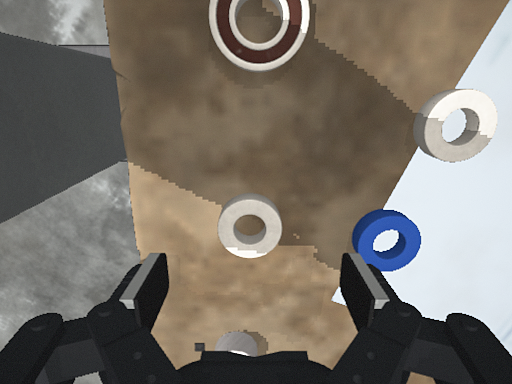

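The plain steel collar is at (250,227), with the blue ring clear at (386,240) and the other plain collar at (455,125).

```bash
python3 -m inch '[{"slide":[-0.1,-0.2,2.5],"turn":0,"grip":8.5},{"slide":[-0.1,-0.2,4.3],"turn":0,"grip":8.5},{"slide":[-0.1,-0.2,4.3],"turn":0,"grip":8.5},{"slide":[-0.1,-0.2,4.3],"turn":0,"grip":3.2},{"slide":[-0.1,-0.2,4.3],"turn":0,"grip":3.2},{"slide":[-0.1,-0.2,4.3],"turn":0,"grip":3.2},{"slide":[-0.1,-0.2,4.3],"turn":0,"grip":3.2},{"slide":[-0.1,-0.2,4.3],"turn":0,"grip":3.2},{"slide":[-0.1,-0.2,4.3],"turn":0,"grip":3.2},{"slide":[-0.1,-0.2,4.3],"turn":0,"grip":3.2}]'; python3 -m inch '[{"slide":[0,0,-4],"turn":0,"grip":3.2},{"slide":[0,0,-8],"turn":0,"grip":3.2},{"slide":[0,0,-13],"turn":0,"grip":3.2},{"slide":[0,0,-13],"turn":0,"grip":3.2},{"slide":[0,0,-13],"turn":0,"grip":3.2}]'; python3 - <<'E'
from h import *
st=ctrl.get_state();plan(.459,.210,.136,st=st)
E
```

```text
time: 11.45
eef_pos: [0.4337, -0.0389, 0.0068]
tcp_rot: [0.707, 0.707, 0.001, 0.001]
contact_force: [-0.7, 0.7, 6.2]
opening: 0.464
finger_force: 35.0
time: 11.95
eef_pos: [0.4334, -0.0389, 0.1369]
tcp_rot: [0.707, 0.707, 0.001, 0.002]
contact_force: [0.2, 0.4, -2.5]
opening: 0.465
finger_force: 36.2
at [ 0.4334 -0.0389  0.1369] az 1.5709 slide cm [24.89  2.56  0.07] turn 0.0 t 11.95
```

```bash
python3 -m inch '[{"slide":[5,0.5,0],"turn":0,"grip":3.2},{"slide":[10,1,0],"turn":0,"grip":3.2},{"slide":[15,1.5,0],"turn":0,"grip":3.2},{"slide":[20,2.1,0],"turn":0,"grip":3.2},{"slide":[23,2.4,0],"turn":0,"grip":3.2},{"slide":[25,2.6,0],"turn":0,"grip":3.2},{"slide":[25,2.6,0],"turn":0,"grip":3.2},{"slide":[25,2.6,0],"turn":0,"grip":3.2},{"slide":[25,2.6,0],"turn":0,"grip":3.2},{"slide":[25,2.6,0],"turn":0,"grip":3.2},{"slide":[25,2.6,0],"turn":0,"grip":3.2},{"slide":[25,2.6,0],"turn":0,"grip":3.2}]'
python3 - <<'E'
from h import *
st=ctrl.get_state();x,y,z=st["eef_pos"];print(x,y,z)
look("w10",.042,.056,(.4595,.25),.03)
look("w10t",.057,.075,(.4595,.25),.015)
for t in(-.001,0,.001):bore("w10",z+.0072-.001+t,(x,y),.01)
E
```

```text
time: 13.15
eef_pos: [0.4587, 0.2108, 0.1354]
tcp_rot: [0.708, 0.707, 0.0, 0.0]
contact_force: [0.1, 0.5, -1.1]
opening: 0.468
finger_force: 36.2
0.4586681567529179 0.21076888228194599 0.13542219102263375
w10 n 3018 z 0.0475 mean [0.4594 0.25   0.0474] circ [0.4594 0.2486] 0.0262
w10t n 447 z 0.0637 mean [0.4595 0.2511 0.0634] circ [0.4596 0.2499] 0.0089
hole [0.4593 0.2124] r 0.01 e 0.00019 111 px [253. 260.]
hole [0.4593 0.2127] r 0.0101 e 0.00016 109 px [253. 261.]
hole [0.4593 0.213 ] r 0.0102 e 0.00017 113 px [254. 261.]
```

View pics/w10.png

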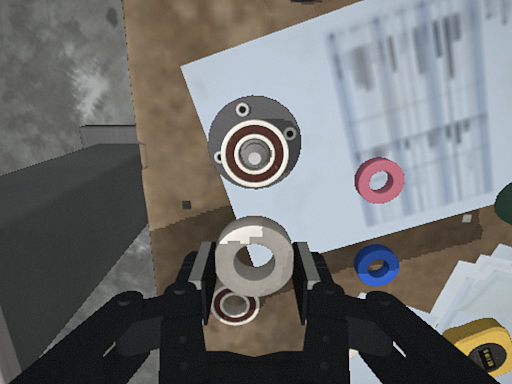

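The seated bearing is at (254,152) with the spindle tip at (255,157), and the held collar is at (254,261).

```bash
python3 - <<'E'
from h import *
f=np.load("pics/w10.npz");K=ctrl.camera_info("wrist")["K"];X=cloud(K,f["W"],f["d"])
b=np.hypot(X[...,0]-.4595,X[...,1]-.25)<.02
print("top z",np.sort(X[b][:,2])[-60:][::10])
zt=np.sort(X[b][:,2])[-20]
for w in(.001,.002):
    P=X[b&(X[...,2]>zt-w)];print(len(P),P.mean(0),cv2.minEnclosingCircle(P[:,:2].astype(np.float32)))
for zc,tol in((.0475,0),):
    bore("w10",zc,(.4595,.25),.012)
m=(np.abs(X[...,2]-.0475)<.0015)&(np.hypot(X[...,0]-.4595,X[...,1]-.25)<.035)
c=max(cv2.findContours(m.astype(np.uint8),cv2.RETR_EXTERNAL,cv2.CHAIN_APPROX_NONE)[0],key=len)
print("outer",circ(ray(K,f["W"],c[:,0],.0475)))
E
```

```text
top z [0.14119176 0.14127901 0.1415329  0.14174765 0.14199199 0.14223395]
69 [0.45933775 0.23118073 0.14168051] ((0.45984941720962524, 0.2312951683998108), 0.00623041857033968)
114 [0.45962119 0.2313313  0.14122919] ((0.45961081981658936, 0.23120352625846863), 0.006511135492473841)
hole [0.4594 0.2473] r 0.0111 e 0.00023 137 px [254. 155.]
outer (array([0.45941225, 0.24881758]), np.float64(0.025575647096564142), np.float64(0.00012466855766704037))
```

```bash
python3 - <<'E'
from h import *
f=np.load("pics/w10.npz");K=ctrl.camera_info("wrist")["K"];X=cloud(K,f["W"],f["d"])
b=(np.hypot(X[...,0]-.4595,X[...,1]-.25)<.02)&(X[...,2]<.08)&(X[...,2]>.055)
zt=np.sort(X[b][:,2])[-10];print(zt)
for w in(.001,.002):
    P=X[b&(X[...,2]>zt-w)];print(len(P),P.mean(0),cv2.minEnclosingCircle(P[:,:2].astype(np.float32)))
g=cv2.cvtColor(f["p"],cv2.COLOR_RGB2HSV);
v=f["p"][135:180,230:280].mean(2).astype(int);print(v[8:34:2,8:42:2])
E
```

```text
0.06791111549238535
73 [0.45942554 0.2499319  0.06745371] ((0.45958322286605835, 0.24906791746616364), 0.004336854908615351)
145 [0.4594634  0.24993547 0.06694766] ((0.45956334471702576, 0.24993085861206055), 0.0052560195326805115)
[[253 239 164 110 141 141  94  79  95  72  73 106 103  92 145 230 235]
 [244 203  59 146 127 106 132 141 133 137 130 101  93 108  84 179 228]
 [239  91 146 152 107 138 138 134 131 127 125 122 107  85 101  51 234]
 [202  43 147 121 141 137 139 137 130 131 123 116 116 111 100  75 191]
 [159  72 148 144 142 142 136 130 137 122 114 118 114 111  99  91  84]
 [133 101 133 142 142 139 151 200 200 191 155 111 113 113 103  81  72]
 [145  51 134 141 140 146 199 190 193 197 205 145 108 110 105  71  74]
 [165  63 120 138 137 164 194 202 198 198 199 185  99 105  95  76 128]
 [203  79 105 143 138 177 203 201 198 199 200 180  99 104  90  76 211]
 [233 118  74 130 136 131 206 199 198 198 209 142 102 101  76  75 224]
 [236 211  76  83 128 131 131 200 205 205 153  90  99  87  85 218 241]
 [210 231 164  81  82 119 129 117 103  99 105 111 100 111 180 241 234]
 [ 56 231 230 177  88  81  85 100 112 129  79 102 109 197 244 235  87]]
```

```bash
python3 -m inch '[{"slide":[2,0.02,0],"turn":0,"grip":3.2},{"slide":[3.75,0.02,1.5],"turn":0,"grip":3.2},{"slide":[3.75,0.02,4],"turn":0,"grip":3.2},{"slide":[3.75,0.02,5.6],"turn":0,"grip":3.2},{"slide":[3.75,0.02,5.6],"turn":0,"grip":3.2},{"slide":[3.75,0.02,5.6],"turn":0,"grip":3.2},{"slide":[3.75,0.02,5.6],"turn":0,"grip":3.2},{"slide":[3.75,0.02,5.6],"turn":0,"grip":3.2},{"slide":[3.75,0.02,5.6],"turn":0,"grip":3.2}]'
cat >> h.py <<'E'
def tip(tag,ref,ztop,rad=.02):
    f=np.load(f"pics/{tag}.npz");K=ctrl.camera_info("wrist")["K"];X=cloud(K,f["W"],f["d"])
    b=(np.hypot(X[...,0]-ref[0],X[...,1]-ref[1])<rad)&(X[...,2]<ztop+.004)&(X[...,2]>ztop-.0025)
    if b.sum()<5: print("tip not seen");return
    P=X[b];print("tip",b.sum(),"mean",P.mean(0).round(4),"circ",np.round(cv2.minEnclosingCircle(P[:,:2].astype(np.float32))[0],4),"px",np.argwhere(b)[:,::-1].mean(0).round(0))
E
python3 - <<'E'
from h import *
st=ctrl.get_state();x,y,z=st["eef_pos"];print(x,y,z)
look("w11",z-.01,z+.03,(.4595,.25),.03)
for t in(-.001,0,.001):bore("w11",z+.0072-.001+t,(x,y),.01)
tip("w11",(.4595,.25),.0675,.01)
tip("w7",(.4595,.25),.0675,.01)
E
python3 - <<'E'
import cv2
cv2.imwrite("pics/w11c.png",cv2.resize(cv2.imread("pics/w11.png")[200:320,180:330],None,fx=4,fy=4))
E
```

```text
time: 14.15
eef_pos: [0.4594, 0.249, 0.0804]
tcp_rot: [0.707, 0.707, 0.001, 0.0]
contact_force: [-0.2, -0.7, -1.3]
opening: 0.465
finger_force: 36.2
0.4594150108265592 0.24900176268882182 0.08035634383513397
w11 n 6197 z 0.0864 mean [0.4598 0.253  0.0884] circ [0.4595 0.2568] 0.0293
hole [0.4601 0.2507] r 0.01 e 0.0002 108 px [253. 260.]
hole [0.4601 0.2509] r 0.0101 e 0.00017 115 px [253. 261.]
hole [0.4601 0.2513] r 0.0102 e 0.00016 114 px [253. 261.]
tip 91 mean [0.4597 0.248  0.0669] circ [0.4598 0.248 ] px [253. 247.]
tip 248 mean [0.4597 0.2504 0.0668] circ [0.46   0.2499] px [255. 253.]
```

View pics/w11c.png

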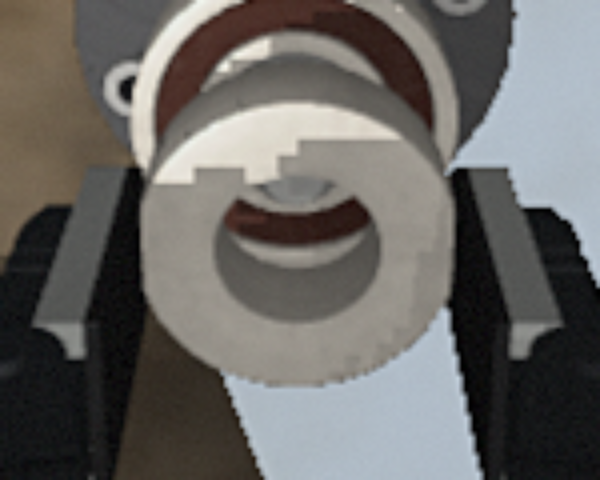

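```bash
python3 -m inch '[{"slide":[-0.08,-0.06,0],"turn":0,"grip":3.2},{"slide":[-0.08,-0.06,0.5],"turn":0,"grip":3.2},{"slide":[-0.08,-0.06,1],"turn":0,"grip":3.2},{"slide":[-0.08,-0.06,1.2],"turn":0,"grip":3.2},{"slide":[-0.08,-0.06,1.2],"turn":0,"grip":3.2},{"slide":[-0.08,-0.06,1.2],"turn":0,"grip":3.2}]'
python3 - <<'E'
from h import *
st=ctrl.get_state();x,y,z=st["eef_pos"];print(x,y,z)
look("w12",z-.01,z+.03,(.4595,.25),.03)
for t in(-.001,0,.001):bore("w12",z+.0072-.001+t,(x,y),.01)
tip("w12",(.4595,.25),.0675,.009)
E
```

```text
time: 14.8
eef_pos: [0.458, 0.248, 0.0671]
tcp_rot: [0.707, 0.707, -0.0, -0.0]
contact_force: [-0.7, 0.2, -1.7]
opening: 0.466
finger_force: 36.2
0.45802483607651073 0.24803001548920983 0.06713959318894383
w12 n 6598 z 0.0731 mean [0.4592 0.252  0.0747] circ [0.4595 0.2556] 0.0295
hole [0.4587 0.2497] r 0.01 e 0.00019 108 px [254. 260.]
hole [0.4587 0.25  ] r 0.0101 e 0.00016 110 px [254. 261.]
hole [0.4587 0.2502] r 0.0103 e 0.00013 115 px [254. 262.]
tip 272 mean [0.4596 0.2506 0.0667] circ [0.4595 0.2501] px [255. 253.]
```

```bash
python3 -m inch '[{"slide":[0.02,0.07,0],"turn":0,"grip":3.2},{"slide":[0.02,0.07,0],"turn":0,"grip":3.2},{"slide":[0.02,0.07,0.4],"turn":0,"grip":3.2},{"slide":[0.02,0.07,0.7],"turn":0,"grip":3.2},{"slide":[0.02,0.07,0.7],"turn":0,"grip":3.2}]'
python3 -m inch '[{"slide":[0,0,0.3],"turn":0,"grip":3.2},{"slide":[0,0,0.5],"turn":0,"grip":3.2},{"slide":[0,0,0.5],"turn":0,"grip":3.2}]'
```

```text
time: 15.35
eef_pos: [0.4585, 0.2482, 0.0597]
tcp_rot: [0.707, 0.707, -0.0, -0.0]
contact_force: [0.3, 1.3, -1.3]
opening: 0.467
finger_force: 36.2
time: 15.65
eef_pos: [0.4589, 0.2483, 0.0558]
tcp_rot: [0.707, 0.707, -0.0, -0.0]
contact_force: [-2.0, -1.3, 2.7]
opening: 0.469
finger_force: 36.6
```

```bash
python3 -m inch '[{"slide":[0,0,0.05],"turn":0,"grip":3.2},{"slide":[0,0,0],"turn":0,"grip":8.5},{"slide":[0,0,0],"turn":0,"grip":8.5},{"slide":[0,0,0],"turn":0,"grip":8.5},{"slide":[0,0,0],"turn":0,"grip":8.5},{"slide":[0,0,-4],"turn":0,"grip":8.5},{"slide":[0,0,-8],"turn":0,"grip":8.5},{"slide":[0,0,-8],"turn":0,"grip":8.5},{"slide":[0,0,-8],"turn":0,"grip":8.5},{"slide":[0,0,-8],"turn":0,"grip":8.5}]'
cat >> h.py <<'E'
def flat(tag,c,r0,r1,zlo,zhi):
    f=np.load(f"pics/{tag}.npz");K=ctrl.camera_info("wrist")["K"];X=cloud(K,f["W"],f["d"])
    r=np.hypot(X[...,0]-c[0],X[...,1]-c[1]);P=X[(r>r0)&(r<r1)&(X[...,2]>zlo)&(X[...,2]<zhi)]
    A=np.linalg.lstsq(np.c_[P[:,:2]-P[:,:2].mean(0),np.ones(len(P))],P[:,2],rcond=None)[0];print("tilt",A[:2].round(4),"z",A[2].round(4),len(P))
E
python3 - <<'E'
from h import *
st,X,m=look("w13",.058,.066,(.4595,.25),.03)
flat("w13",(.4595,.25),.011,.02,.058,.066)
plan(.422,-.15,st["eef_pos"][2],st=st)
E
```

```text
time: 16.65
eef_pos: [0.4579, 0.248, 0.1341]
tcp_rot: [0.707, 0.707, -0.001, -0.001]
contact_force: [-0.5, -0.2, 0.1]
opening: 0.997
finger_force: 0.0
w13 n 2009 z 0.0619 mean [0.4595 0.2503 0.0618] circ [0.4594 0.2487] 0.0213
tilt [-0.0001 -0.0021] z 0.0618 1511
at [0.4579 0.248  0.1341] az 1.5708 slide cm [-3.98e+01 -3.59e+00  3.00e-02] turn 0.0 t 16.65
```

The collar is seated: its top reads 61.8 mm, with no tilt. Next is the spacer.

```bash
python3 -m inch '[{"slide":[-5,-0.5,0],"turn":0,"grip":8.5},{"slide":[-10,-1,0],"turn":0,"grip":8.5},{"slide":[-15,-1.4,0],"turn":0,"grip":8.5},{"slide":[-20,-1.8,0],"turn":0,"grip":8.5},{"slide":[-25,-2.3,0],"turn":0,"grip":8.5},{"slide":[-30,-2.7,0],"turn":0,"grip":8.5},{"slide":[-35,-3.2,3],"turn":0,"grip":8.5},{"slide":[-39.8,-3.6,6],"turn":0,"grip":8.5},{"slide":[-39.8,-3.6,8.5],"turn":0,"grip":8.5},{"slide":[-39.8,-3.6,8.5],"turn":0,"grip":8.5},{"slide":[-39.8,-3.6,8.5],"turn":0,"grip":8.5},{"slide":[-39.8,-3.6,8.5],"turn":0,"grip":8.5},{"slide":[-39.8,-3.6,8.5],"turn":0,"grip":8.5},{"slide":[-39.8,-3.6,8.5],"turn":0,"grip":8.5}]'
python3 - <<'E'
from h import *
st,X,m=look("w14",.013,.03,(.422,-.15),.03)
bore("w14",.0187,(.422,-.15),.0125)
P=X[m];plan(*cv2.minEnclosingCircle(P[:,:2].astype(np.float32))[0],.008,st=st)
E
```

```text
time: 18.1
eef_pos: [0.4238, -0.1494, 0.0516]
tcp_rot: [0.707, 0.708, 0.0, 0.001]
contact_force: [0.0, 0.4, -0.1]
opening: 0.992
finger_force: 0.0
w14 n 1172 z 0.0185 mean [ 0.4222 -0.1484  0.018 ] circ [ 0.4222 -0.1489] 0.0171
hole [ 0.4222 -0.1481] r 0.0121 e 0.00018 105 px [250. 229.]
at [ 0.4238 -0.1494  0.0516] az 1.5724 slide cm [ 0.05 -0.17  4.36] turn 0.002 t 18.1
```

```bash
python3 -m inch '[{"slide":[0.05,-0.15,2.5],"turn":0,"grip":8.5},{"slide":[0.05,-0.15,4.2],"turn":0,"grip":8.5},{"slide":[0.05,-0.15,4.2],"turn":0,"grip":8.5},{"slide":[0.05,-0.15,4.2],"turn":0,"grip":2.5},{"slide":[0.05,-0.15,4.2],"turn":0,"grip":2.5},{"slide":[0.05,-0.15,4.2],"turn":0,"grip":2.5},{"slide":[0.05,-0.15,4.2],"turn":0,"grip":2.5},{"slide":[0.05,-0.15,4.2],"turn":0,"grip":2.5},{"slide":[0.05,-0.15,4.2],"turn":0,"grip":2.5},{"slide":[0.05,-0.15,4.2],"turn":0,"grip":2.5},{"slide":[0.05,-0.15,4.2],"turn":0,"grip":2.5}]' 30; python3 -m inch '[{"slide":[0,0,-4],"turn":0,"grip":2.5},{"slide":[0,0,-8],"turn":0,"grip":2.5},{"slide":[0,0,-13],"turn":0,"grip":2.5},{"slide":[0,0,-16],"turn":0,"grip":2.5},{"slide":[0,0,-16],"turn":0,"grip":2.5}]'; python3 - <<'E'
from h import *
st=ctrl.get_state();plan(.498,.355,.168,st=st)
E
```

```text
time: 19.25
eef_pos: [0.4221, -0.1496, 0.0096]
tcp_rot: [0.707, 0.707, 0.0, 0.001]
contact_force: [-1.3, 1.1, 6.5]
opening: 0.384
finger_force: 29.4
time: 19.75
eef_pos: [0.4244, -0.1511, 0.1743]
tcp_rot: [0.707, 0.707, 0.001, 0.006]
contact_force: [0.7, 0.6, -0.4]
opening: 0.383
finger_force: 30.0
at [ 0.4244 -0.1511  0.1743] az 1.5709 slide cm [50.61  7.36  0.38] turn 0.0 t 19.75
```

```bash
python3 -m inch '[{"slide":[4.5,0.7,0],"turn":0,"grip":2.5},{"slide":[9,1.4,0],"turn":0,"grip":2.5},{"slide":[14,2.1,0],"turn":0,"grip":2.5},{"slide":[19,2.8,0],"turn":0,"grip":2.5},{"slide":[24,3.5,0],"turn":0,"grip":2.5},{"slide":[29,4.2,0],"turn":0,"grip":2.5},{"slide":[34,5,0],"turn":0,"grip":2.5},{"slide":[39,5.7,0],"turn":0,"grip":2.5},{"slide":[44,6.4,0],"turn":0,"grip":2.5},{"slide":[48,7,0],"turn":0,"grip":2.5},{"slide":[50.6,7.4,0],"turn":0,"grip":2.5},{"slide":[50.6,7.4,0],"turn":0,"grip":2.5},{"slide":[50.6,7.4,0],"turn":0,"grip":2.5},{"slide":[50.6,7.4,0],"turn":0,"grip":2.5},{"slide":[50.6,7.4,0],"turn":0,"grip":2.5},{"slide":[50.6,7.4,0],"turn":0,"grip":2.5}]'
python3 - <<'E'
from h import *
st=ctrl.get_state();x,y,z=st["eef_pos"];print(x,y,z)
look("w15",.042,.056,(.498,.398),.035)
tip("w15",(.498,.398),.1025,.02)
for t in(-.001,0,.001):bore("w15",z+.0104-.001+t,(x,y),.0125)
E
```

```text
time: 21.35
eef_pos: [0.4955, 0.3557, 0.1684]
tcp_rot: [0.708, 0.707, -0.0, 0.0]
contact_force: [0.5, -0.2, -0.8]
opening: 0.381
finger_force: 30.0
0.4954567575154652 0.3557488768600468 0.16836684689061654
w15 n 2081 z 0.0476 mean [0.4978 0.4055 0.0476] circ [0.498  0.4034] 0.0261
tip 191 mean [0.4979 0.4038 0.1017] circ [0.4981 0.4036] px [256. 146.]
hole [0.4961 0.3573] r 0.0118 e 0.0002 133 px [254. 264.]
hole [0.4961 0.3576] r 0.0119 e 0.00015 133 px [254. 264.]
hole [0.4961 0.3578] r 0.0121 e 0.00014 135 px [253. 265.]
```

View pics/w15.png

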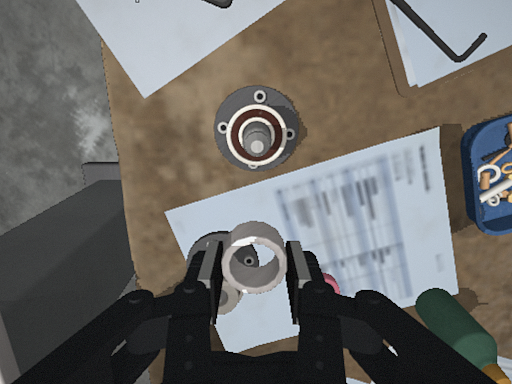

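The long spindle tip is at (256,146), the held spacer at (253,265), and the bottle is clear at (470,330).

```bash
python3 -m inch '[{"slide":[2.5,0.2,0],"turn":0,"grip":2.5},{"slide":[4.6,0.2,1.5],"turn":0,"grip":2.5},{"slide":[4.6,0.2,4],"turn":0,"grip":2.5},{"slide":[4.6,0.2,4.8],"turn":0,"grip":2.5},{"slide":[4.6,0.2,4.8],"turn":0,"grip":2.5},{"slide":[4.6,0.2,4.8],"turn":0,"grip":2.5},{"slide":[4.6,0.2,4.8],"turn":0,"grip":2.5},{"slide":[4.6,0.2,4.8],"turn":0,"grip":2.5}]'
python3 - <<'E'
from h import *
st=ctrl.get_state();x,y,z=st["eef_pos"];print(x,y,z)
look("w16",z-.01,z+.03,(.498,.4035),.03)
tip("w16",(.498,.4035),.1025,.009)
for t in(-.001,0,.001):bore("w16",z+.0104-.001+t,(x,y),.0125)
E
```

```text
time: 22.2
eef_pos: [0.4981, 0.4029, 0.1218]
tcp_rot: [0.707, 0.707, 0.001, 0.0]
contact_force: [0.8, 0.5, -1.3]
opening: 0.384
finger_force: 30.0
0.4981389329084973 0.4028936654781961 0.12183069307147223
w16 n 5076 z 0.1307 mean [0.4983 0.4069 0.1312] circ [0.4979 0.4101] 0.0293
tip 19 mean [0.4983 0.3998 0.1018] circ [0.4982 0.4   ] px [253. 245.]
hole [0.4988 0.4045] r 0.0118 e 0.00018 131 px [253. 264.]
hole [0.4988 0.4047] r 0.0119 e 0.00016 134 px [254. 264.]
hole [0.4988 0.405 ] r 0.0121 e 0.00017 139 px [254. 265.]
```

```bash
python3 -m inch '[{"slide":[-0.1,-0.03,0],"turn":0,"grip":2.5},{"slide":[-0.1,-0.03,0.5],"turn":0,"grip":2.5},{"slide":[-0.1,-0.03,1],"turn":0,"grip":2.5},{"slide":[-0.1,-0.03,1.6],"turn":0,"grip":2.5},{"slide":[-0.1,-0.03,1.6],"turn":0,"grip":2.5},{"slide":[-0.1,-0.03,1.6],"turn":0,"grip":2.5}]'
python3 - <<'E'
from h import *
st=ctrl.get_state();x,y,z=st["eef_pos"];print(x,y,z)
look("w17",z-.01,z+.03,(.498,.4035),.03)
tip("w17",(.498,.4035),.1025,.009)
for t in(-.001,0,.001):bore("w17",z+.0104-.001+t,(x,y),.0125)
E
```

```text
time: 22.85
eef_pos: [0.4968, 0.4016, 0.1037]
tcp_rot: [0.707, 0.707, -0.001, -0.0]
contact_force: [0.7, -0.2, -0.2]
opening: 0.386
finger_force: 30.0
0.4967729238810241 0.401646697320074 0.10368664705406544
w17 n 5469 z 0.1123 mean [0.4978 0.4056 0.1124] circ [0.498  0.4088] 0.0296
tip 261 mean [0.4983 0.4041 0.1017] circ [0.4985 0.4035] px [255. 252.]
hole [0.4975 0.4032] r 0.0118 e 0.0002 135 px [254. 264.]
hole [0.4975 0.4035] r 0.0119 e 0.00016 137 px [253. 265.]
hole [0.4974 0.4038] r 0.0121 e 0.00016 137 px [254. 265.]
```

```bash
python3 -m inch '[{"slide":[0,0.08,0],"turn":0,"grip":2.5},{"slide":[0,0.08,0],"turn":0,"grip":2.5},{"slide":[0,0.08,0.5],"turn":0,"grip":2.5},{"slide":[0,0.08,0.9],"turn":0,"grip":2.5},{"slide":[0,0.08,0.9],"turn":0,"grip":2.5},{"slide":[0,0.08,0.9],"turn":0,"grip":2.5}]'
python3 -m inch '[{"slide":[0,0,0.3],"turn":0,"grip":2.5},{"slide":[0,0,0.6],"turn":0,"grip":2.5},{"slide":[0,0,0.6],"turn":0,"grip":2.5}]'
```

```text
time: 23.5
eef_pos: [0.4976, 0.4017, 0.0949]
tcp_rot: [0.707, 0.707, -0.0, -0.0]
contact_force: [0.4, -0.9, -0.2]
opening: 0.384
finger_force: 30.0
time: 23.8
eef_pos: [0.4976, 0.4017, 0.0887]
tcp_rot: [0.707, 0.707, -0.0, -0.0]
contact_force: [0.0, 0.9, -1.1]
opening: 0.382
finger_force: 30.0
```

```bash
python3 -m inch '[{"slide":[0,0,0.6],"turn":0,"grip":2.5},{"slide":[0,0,1.2],"turn":0,"grip":2.5},{"slide":[0,0,1.8],"turn":0,"grip":2.5},{"slide":[0,0,2.3],"turn":0,"grip":2.5},{"slide":[0,0,2.5],"turn":0,"grip":2.5},{"slide":[0,0,2.5],"turn":0,"grip":2.5}]'
python3 -m inch '[{"slide":[0,0,0.3],"turn":0,"grip":2.5},{"slide":[0,0,0.5],"turn":0,"grip":2.5},{"slide":[0,0,0.5],"turn":0,"grip":2.5}]'
```

```text
time: 24.4
eef_pos: [0.4976, 0.4018, 0.0638]
tcp_rot: [0.707, 0.707, -0.0, -0.0]
contact_force: [-0.1, 1.7, -1.0]
opening: 0.384
finger_force: 30.0
time: 24.7
eef_pos: [0.4977, 0.4019, 0.0591]
tcp_rot: [0.707, 0.707, 0.0, -0.0]
contact_force: [0.1, 1.2, -1.6]
opening: 0.38
finger_force: 30.0
```

```bash
python3 -m inch '[{"slide":[0,0,0.1],"turn":0,"grip":2.5},{"slide":[0,0,0.1],"turn":0,"grip":2.5}]'; python3 -m inch '[{"slide":[0,0,0],"turn":0,"grip":8.5},{"slide":[0,0,0],"turn":0,"grip":8.5},{"slide":[0,0,0],"turn":0,"grip":8.5},{"slide":[0,0,0],"turn":0,"grip":8.5},{"slide":[0,0,-4],"turn":0,"grip":8.5},{"slide":[0,0,-8],"turn":0,"grip":8.5},{"slide":[0,0,-10],"turn":0,"grip":8.5},{"slide":[0,0,-10],"turn":0,"grip":8.5},{"slide":[0,0,-10],"turn":0,"grip":8.5},{"slide":[0,0,-10],"turn":0,"grip":8.5}]'
python3 - <<'E'
from h import *
st,X,m=look("w18",.062,.074,(.498,.4035),.025)
flat("w18",(.498,.4035),.0125,.0165,.062,.074)
plan(.4405,.082,st["eef_pos"][2],st=st)
E
```

```text
time: 24.9
eef_pos: [0.4978, 0.4019, 0.0587]
tcp_rot: [0.707, 0.707, 0.0, -0.0]
contact_force: [-1.5, 2.0, 2.1]
opening: 0.381
finger_force: 30.2
time: 25.9
eef_pos: [0.4967, 0.401, 0.1559]
tcp_rot: [0.707, 0.707, -0.002, -0.0]
contact_force: [0.8, -0.8, -0.6]
opening: 0.994
finger_force: 0.0
w18 n 586 z 0.0677 mean [0.4983 0.4087 0.0676] circ [0.498  0.4024] 0.0172
tilt [-0.0033 -0.0567] z 0.0673 431
at [0.4967 0.401  0.1559] az 1.5708 slide cm [-31.9   -5.62   0.09] turn -0.0 t 25.9
```

```bash
python3 - <<'E'
from h import *
f=np.load("pics/w18.npz");K=ctrl.camera_info("wrist")["K"];X=cloud(K,f["W"],f["d"])
d=X-[.498,.4035,0];r=np.hypot(d[...,0],d[...,1]);m=(r>.013)&(r<.0165)&(X[...,2]>.06)&(X[...,2]<.076)
a=np.degrees(np.arctan2(d[...,1],d[...,0]))
for k in range(-180,180,45):
    q=m&(a>=k)&(a<k+45);print(k,q.sum(),np.percentile(X[q][:,2],[25,50,75]).round(4) if q.sum() else '')
E
```

```text
-180 53 [0.0675 0.0678 0.0684]
-135 6 [0.0682 0.0685 0.0687]
-90 5 [0.0679 0.068  0.0682]
-45 54 [0.0674 0.0678 0.0682]
0 70 [0.0669 0.0675 0.068 ]
45 87 [0.0643 0.0672 0.068 ]
90 79 [0.0645 0.067  0.0678]
135 64 [0.0669 0.0676 0.0681]
```

The spacer is seated flat. Next is bearing_1 at (250,242) in the top view.

```bash
python3 -m inch '[{"slide":[-5,-0.9,0],"turn":0,"grip":8.5},{"slide":[-10,-1.8,0],"turn":0,"grip":8.5},{"slide":[-15,-2.7,0],"turn":0,"grip":8.5},{"slide":[-20,-3.6,0],"turn":0,"grip":8.5},{"slide":[-25,-4.5,1],"turn":0,"grip":8.5},{"slide":[-29,-5.2,4],"turn":0,"grip":8.5},{"slide":[-31.9,-5.7,7],"turn":0,"grip":8.5},{"slide":[-31.9,-5.7,10.5],"turn":0,"grip":8.5},{"slide":[-31.9,-5.7,10.5],"turn":0,"grip":8.5},{"slide":[-31.9,-5.7,10.5],"turn":0,"grip":8.5},{"slide":[-31.9,-5.7,10.5],"turn":0,"grip":8.5},{"slide":[-31.9,-5.7,10.5],"turn":0,"grip":8.5},{"slide":[-31.9,-5.7,10.5],"turn":0,"grip":8.5}]'
python3 - <<'E'
from h import *
st,X,m=look("w19",.009,.03,(.4397,.083),.04)
bore("w19",.0135,(.4397,.083),.0125)
P=X[m];plan(*cv2.minEnclosingCircle(P[:,:2].astype(np.float32))[0],.006,st=st)
E
```

```text
time: 27.25
eef_pos: [0.442, 0.0833, 0.0548]
tcp_rot: [0.707, 0.708, 0.001, 0.001]
contact_force: [0.3, -0.1, -0.3]
opening: 1.0
finger_force: 0.0
w19 n 3674 z 0.0134 mean [0.4386 0.0843 0.0134] circ [0.4383 0.0829] 0.0265
hole [0.4386 0.0838] r 0.0121 e 0.0002 102 px [247. 224.]
at [0.442  0.0833 0.0548] az 1.572 slide cm [-0.03 -0.39  4.88] turn 0.001 t 27.25
```

```bash
python3 -m inch '[{"slide":[0.02,-0.28,2.5],"turn":0,"grip":8.5},{"slide":[0.02,-0.28,4.7],"turn":0,"grip":8.5},{"slide":[0.02,-0.28,4.7],"turn":0,"grip":8.5},{"slide":[0.02,-0.28,4.7],"turn":0,"grip":4},{"slide":[0.02,-0.28,4.7],"turn":0,"grip":4},{"slide":[0.02,-0.28,4.7],"turn":0,"grip":4},{"slide":[0.02,-0.28,4.7],"turn":0,"grip":4},{"slide":[0.02,-0.28,4.7],"turn":0,"grip":4},{"slide":[0.02,-0.28,4.7],"turn":0,"grip":4}]' 35; python3 -m inch '[{"slide":[0,0,-4],"turn":0,"grip":4},{"slide":[0,0,-8],"turn":0,"grip":4},{"slide":[0,0,-13],"turn":0,"grip":4},{"slide":[0,0,-16.5],"turn":0,"grip":4},{"slide":[0,0,-16.5],"turn":0,"grip":4}]'; python3 - <<'E'
from h import *
st=ctrl.get_state();plan(.4965,.357,.168,st=st)
E
```

```text
time: 28.2
eef_pos: [0.4393, 0.083, 0.0083]
tcp_rot: [0.707, 0.707, 0.001, 0.001]
contact_force: [-1.6, -0.3, 5.7]
opening: 0.584
finger_force: 35.2
time: 28.7
eef_pos: [0.4422, 0.0829, 0.1786]
tcp_rot: [0.707, 0.707, 0.005, 0.005]
contact_force: [0.6, -0.3, -1.6]
opening: 0.581
finger_force: 36.8
at [0.4422 0.0829 0.1786] az 1.5711 slide cm [27.4   5.42  1.13] turn 0.0 t 28.7
```

```bash
python3 -m inch '[{"slide":[5,1,0],"turn":0,"grip":4},{"slide":[10,2,0],"turn":0,"grip":4},{"slide":[15,3,0],"turn":0,"grip":4},{"slide":[20,4,0],"turn":0,"grip":4},{"slide":[24,4.9,0],"turn":0,"grip":4},{"slide":[27.4,5.6,0],"turn":0,"grip":4},{"slide":[27.4,5.6,0],"turn":0,"grip":4},{"slide":[27.4,5.6,0],"turn":0,"grip":4},{"slide":[27.4,5.6,0],"turn":0,"grip":4},{"slide":[27.4,5.6,0],"turn":0,"grip":4},{"slide":[27.4,5.6,0],"turn":0,"grip":4}]'
python3 - <<'E'
from h import *
st=ctrl.get_state();x,y,z=st["eef_pos"];print(x,y,z)
look("w20",.062,.074,(.498,.4035),.025)
tip("w20",(.498,.4035),.1025,.02)
for t in(-.001,0,.001):bore("w20",z+.0067-.001+t,(x,y),.0125)
E
```

```text
time: 29.8
eef_pos: [0.4941, 0.356, 0.1714]
tcp_rot: [0.708, 0.707, -0.0, 0.0]
contact_force: [0.1, 0.2, -2.7]
opening: 0.58
finger_force: 36.9
0.49405181089783523 0.3559708997571683 0.17135429011831202
w20 n 656 z 0.0679 mean [0.4982 0.4037 0.0678] circ [0.4983 0.4024] 0.017
tip 195 mean [0.498  0.4038 0.1016] circ [0.4981 0.4036] px [258. 146.]
hole [0.4948 0.3569] r 0.0118 e 0.00021 129 px [254. 261.]
hole [0.4947 0.3572] r 0.012 e 0.00018 133 px [253. 262.]
hole [0.4947 0.3575] r 0.0122 e 0.00015 133 px [253. 262.]
```

```bash
python3 -m inch '[{"slide":[2.5,0.3,0],"turn":0,"grip":4},{"slide":[4.52,0.3,1.5],"turn":0,"grip":4},{"slide":[4.52,0.3,4],"turn":0,"grip":4},{"slide":[4.52,0.3,5.1],"turn":0,"grip":4},{"slide":[4.52,0.3,5.1],"turn":0,"grip":4},{"slide":[4.52,0.3,5.1],"turn":0,"grip":4},{"slide":[4.52,0.3,5.1],"turn":0,"grip":4},{"slide":[4.52,0.3,5.1],"turn":0,"grip":4}]'
python3 -m inch '[{"slide":[-0.02,-0.05,0.5],"turn":0,"grip":4},{"slide":[-0.02,-0.05,1],"turn":0,"grip":4},{"slide":[-0.02,-0.05,1.5],"turn":0,"grip":4},{"slide":[-0.02,-0.05,1.5],"turn":0,"grip":4},{"slide":[-0.02,-0.05,1.5],"turn":0,"grip":4}]'
python3 - <<'E'
from h import *
st=ctrl.get_state();x,y,z=st["eef_pos"];print(x,y,z)
look("w21",z-.01,z+.03,(.498,.4035),.03)
tip("w21",(.498,.4035),.1025,.009)
for t in(-.001,0,.001):bore("w21",z+.0067-.001+t,(x,y),.0125)
E
```

```text
time: 30.65
eef_pos: [0.4979, 0.4024, 0.1219]
tcp_rot: [0.707, 0.707, 0.001, 0.0]
contact_force: [0.8, -1.2, -0.9]
opening: 0.581
finger_force: 36.9
time: 31.15
eef_pos: [0.4963, 0.4019, 0.1048]
tcp_rot: [0.707, 0.707, -0.0, -0.0]
contact_force: [0.3, -0.2, -1.0]
opening: 0.582
finger_force: 36.9
0.4963078708895025 0.4018957458376634 0.10483878134593845
w21 n 8481 z 0.1097 mean [0.4974 0.4047 0.1102] circ [0.498  0.4046] 0.0297
tip 277 mean [0.4982 0.4044 0.1017] circ [0.4983 0.4036] px [256. 251.]
hole [0.497  0.4028] r 0.0118 e 0.00021 134 px [254. 262.]
hole [0.497  0.4032] r 0.012 e 0.00019 133 px [254. 262.]
hole [0.497  0.4034] r 0.0122 e 0.00017 135 px [254. 262.]
```

```bash
python3 -m inch '[{"slide":[0.03,0.11,0],"turn":0,"grip":4},{"slide":[0.03,0.11,0],"turn":0,"grip":4},{"slide":[0.03,0.11,0.5],"turn":0,"grip":4},{"slide":[0.03,0.11,1],"turn":0,"grip":4},{"slide":[0.03,0.11,1],"turn":0,"grip":4}]'
python3 -m inch '[{"slide":[0,0,0.3],"turn":0,"grip":4},{"slide":[0,0,0.6],"turn":0,"grip":4},{"slide":[0,0,0.6],"turn":0,"grip":4}]'
python3 -m inch '[{"slide":[0,0,0.4],"turn":0,"grip":4},{"slide":[0,0,0.8],"turn":0,"grip":4},{"slide":[0,0,0.9],"turn":0,"grip":4},{"slide":[0,0,0.9],"turn":0,"grip":4}]'
```

```text
time: 31.7
eef_pos: [0.4968, 0.4018, 0.0938]
tcp_rot: [0.707, 0.707, -0.001, -0.0]
contact_force: [-0.4, -0.1, -2.7]
opening: 0.579
finger_force: 36.9
time: 32.0
eef_pos: [0.4974, 0.4022, 0.0887]
tcp_rot: [0.707, 0.707, -0.0, -0.0]
contact_force: [0.1, 0.1, -1.6]
opening: 0.579
finger_force: 36.8
time: 32.4
eef_pos: [0.4974, 0.4024, 0.08]
tcp_rot: [0.707, 0.707, -0.0, -0.0]
contact_force: [-0.7, 0.8, -1.9]
opening: 0.581
finger_force: 36.8
```

Bottom is at 71.7 mm and its seat is at 69 mm, so about 2.7 mm remains.

```bash
python3 -m inch '[{"slide":[0,0,0.2],"turn":0,"grip":4},{"slide":[0,0,0.32],"turn":0,"grip":4},{"slide":[0,0,0.32],"turn":0,"grip":4}]'; python3 -m inch '[{"slide":[0,0,0],"turn":0,"grip":8.5},{"slide":[0,0,0],"turn":0,"grip":8.5},{"slide":[0,0,0],"turn":0,"grip":8.5},{"slide":[0,0,0],"turn":0,"grip":8.5},{"slide":[0,0,-4],"turn":0,"grip":8.5},{"slide":[0,0,-8],"turn":0,"grip":8.5},{"slide":[0,0,-9],"turn":0,"grip":8.5},{"slide":[0,0,-9],"turn":0,"grip":8.5},{"slide":[0,0,-9],"turn":0,"grip":8.5},{"slide":[0,0,-9],"turn":0,"grip":8.5}]'
python3 - <<'E'
from h import *
st,X,m=look("w22",.077,.09,(.498,.4035),.03)
flat("w22",(.498,.403),.0135,.025,.077,.088)
plan(.556,.0262,st["eef_pos"][2],st=st)
E
```

```text
time: 32.7
eef_pos: [0.4978, 0.4025, 0.0775]
tcp_rot: [0.707, 0.707, 0.0, -0.0]
contact_force: [-0.5, 0.9, -0.8]
opening: 0.584
finger_force: 37.1
time: 33.7
eef_pos: [0.4964, 0.4015, 0.1644]
tcp_rot: [0.707, 0.707, -0.002, -0.001]
contact_force: [0.4, 0.8, -0.3]
opening: 0.993
finger_force: 0.0
w22 n 2833 z 0.0825 mean [0.4981 0.4043 0.0824] circ [0.4978 0.4023] 0.0266
tilt [-0.001   0.0003] z 0.0825 2129
at [0.4964 0.4015 0.1644] az 1.5708 slide cm [-37.53   5.96   0.06] turn -0.0 t 33.7
```

```bash
python3 -c "
from h import *
K,W=cam('top');print(ray(K,W,[209,142],.14))"; python3 -m inch '[{"slide":[-5,0.5,0],"turn":0,"grip":8.5},{"slide":[-10,1,0],"turn":0,"grip":8.5},{"slide":[-15,2,0],"turn":0,"grip":8.5},{"slide":[-20,3,0],"turn":0,"grip":8.5},{"slide":[-25,4,0],"turn":0,"grip":8.5},{"slide":[-30,5,0],"turn":0,"grip":8.5},{"slide":[-34,5.7,2],"turn":0,"grip":8.5},{"slide":[-37.5,5.9,6],"turn":0,"grip":8.5},{"slide":[-37.5,5.9,9],"turn":0,"grip":8.5},{"slide":[-37.5,5.9,11.4],"turn":0,"grip":8.5},{"slide":[-37.5,5.9,11.4],"turn":0,"grip":8.5},{"slide":[-37.5,5.9,11.4],"turn":0,"grip":8.5},{"slide":[-37.5,5.9,11.4],"turn":0,"grip":8.5},{"slide":[-37.5,5.9,11.4],"turn":0,"grip":8.5}]'
python3 - <<'E'
from h import *
st,X,m=look("w23",.008,.03,(.556,.0262),.035)
bore("w23",.0128,(.556,.0262),.01)
P=X[m];plan(*cv2.minEnclosingCircle(P[:,:2].astype(np.float32))[0],.006,st=st)
E
```

```text
[[0.68954653 0.17869026 0.14      ]]
time: 35.15
eef_pos: [0.558, 0.0275, 0.055]
tcp_rot: [0.707, 0.707, 0.001, 0.001]
contact_force: [-0.2, 0.4, -0.1]
opening: 0.997
finger_force: 0.0
w23 n 2326 z 0.0128 mean [0.5559 0.0284 0.0127] circ [0.5562 0.0272] 0.0213
hole [0.5559 0.028 ] r 0.0103 e 0.00017 86 px [249. 224.]
at [0.558  0.0275 0.055 ] az 1.5714 slide cm [-0.02 -0.2   4.9 ] turn 0.001 t 35.15
```

View pics/w23.png

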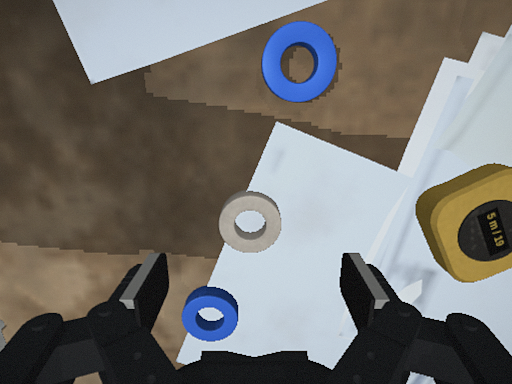

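The plain collar (250,222) is the one I want. The blue rings at (300,60) and (210,313) and the tape measure at (480,225) clear the fingers.

```bash
python3 -m inch '[{"slide":[0,-0.12,2.5],"turn":0,"grip":8.5},{"slide":[0,-0.12,4.75],"turn":0,"grip":8.5},{"slide":[0,-0.12,4.75],"turn":0,"grip":8.5},{"slide":[0,-0.12,4.75],"turn":0,"grip":3.2},{"slide":[0,-0.12,4.75],"turn":0,"grip":3.2},{"slide":[0,-0.12,4.75],"turn":0,"grip":3.2},{"slide":[0,-0.12,4.75],"turn":0,"grip":3.2},{"slide":[0,-0.12,4.75],"turn":0,"grip":3.2},{"slide":[0,-0.12,4.75],"turn":0,"grip":3.2},{"slide":[0,-0.12,4.75],"turn":0,"grip":3.2}]' 35; python3 -m inch '[{"slide":[0,0,-4],"turn":0,"grip":3.2},{"slide":[0,0,-8],"turn":0,"grip":3.2},{"slide":[0,0,-13],"turn":0,"grip":3.2},{"slide":[0,0,-16.5],"turn":0,"grip":3.2},{"slide":[0,0,-16.5],"turn":0,"grip":3.2}]'; python3 - <<'E'
from h import *
st=ctrl.get_state();plan(.498,.355,.17,st=st)
E
```

```text
time: 36.2
eef_pos: [0.5568, 0.0272, 0.0076]
tcp_rot: [0.707, 0.707, 0.001, 0.001]
contact_force: [-1.4, -0.0, 6.8]
opening: 0.465
finger_force: 34.9
time: 36.7
eef_pos: [0.5595, 0.0268, 0.1782]
tcp_rot: [0.707, 0.707, 0.004, 0.005]
contact_force: [0.7, -1.5, -0.9]
opening: 0.463
finger_force: 35.9
at [0.5595 0.0268 0.1782] az 1.5709 slide cm [32.82 -6.15  0.67] turn 0.0 t 36.7
```

```bash
python3 -m inch '[{"slide":[5,-1,0],"turn":0,"grip":3.2},{"slide":[10,-2,0],"turn":0,"grip":3.2},{"slide":[15,-3,0],"turn":0,"grip":3.2},{"slide":[20,-4,0],"turn":0,"grip":3.2},{"slide":[25,-5,0],"turn":0,"grip":3.2},{"slide":[29,-5.6,0],"turn":0,"grip":3.2},{"slide":[32.8,-5.9,0],"turn":0,"grip":3.2},{"slide":[32.8,-5.9,0],"turn":0,"grip":3.2},{"slide":[32.8,-5.9,0],"turn":0,"grip":3.2},{"slide":[32.8,-5.9,0],"turn":0,"grip":3.2},{"slide":[32.8,-5.9,0],"turn":0,"grip":3.2},{"slide":[32.8,-5.9,0],"turn":0,"grip":3.2}]'
python3 - <<'E'
from h import *
st=ctrl.get_state();x,y,z=st["eef_pos"];print(x,y,z)
look("w24",.077,.09,(.498,.4035),.03)
flat("w24",(.498,.403),.0135,.025,.077,.088)
tip("w24",(.498,.4035),.1025,.02)
for t in(-.001,0,.001):bore("w24",z+.0064-.001+t,(x,y),.01)
E
```

```text
time: 37.9
eef_pos: [0.4968, 0.3541, 0.1705]
tcp_rot: [0.708, 0.706, -0.0, -0.0]
contact_force: [-0.3, -0.9, -0.9]
opening: 0.46
finger_force: 35.9
0.4967722373625832 0.35413290166430894 0.1705309055509333
w24 n 3113 z 0.0825 mean [0.4982 0.4035 0.0824] circ [0.4982 0.4025] 0.0261
tilt [-0.0014 -0.0001] z 0.0825 2452
tip 186 mean [0.4979 0.4037 0.1017] circ [0.498  0.4034] px [254. 143.]
hole [0.4975 0.355 ] r 0.01 e 0.0002 110 px [254. 261.]
hole [0.4974 0.3553] r 0.0101 e 0.00017 112 px [254. 262.]
hole [0.4975 0.3556] r 0.0103 e 0.00015 109 px [253. 261.]
```

```bash
python3 -m inch '[{"slide":[2.5,0.07,0],"turn":0,"grip":3.2},{"slide":[4.76,0.07,1.5],"turn":0,"grip":3.2},{"slide":[4.76,0.07,4],"turn":0,"grip":3.2},{"slide":[4.76,0.07,5],"turn":0,"grip":3.2},{"slide":[4.76,0.07,5],"turn":0,"grip":3.2},{"slide":[4.76,0.07,5],"turn":0,"grip":3.2},{"slide":[4.76,0.07,5],"turn":0,"grip":3.2},{"slide":[4.76,0.07,5],"turn":0,"grip":3.2}]'
python3 -m inch '[{"slide":[0,0,0.5],"turn":0,"grip":3.2},{"slide":[0,0,1],"turn":0,"grip":3.2},{"slide":[0,0,1.4],"turn":0,"grip":3.2},{"slide":[0,0,1.4],"turn":0,"grip":3.2},{"slide":[0,0,1.4],"turn":0,"grip":3.2}]'
python3 - <<'E'
from h import *
st=ctrl.get_state();x,y,z=st["eef_pos"];print(x,y,z)
look("w25",z-.01,z+.03,(.498,.4035),.03)
tip("w25",(.498,.4035),.1025,.009)
for t in(-.001,0,.001):bore("w25",z+.0064-.001+t,(x,y),.0125)
E
```

```text
time: 38.75
eef_pos: [0.498, 0.403, 0.1222]
tcp_rot: [0.707, 0.707, 0.001, 0.0]
contact_force: [-0.4, -0.1, -1.3]
opening: 0.464
finger_force: 35.9
time: 39.25
eef_pos: [0.4969, 0.4028, 0.1062]
tcp_rot: [0.707, 0.707, -0.0, -0.0]
contact_force: [-0.7, 0.6, -1.4]
opening: 0.465
finger_force: 35.9
0.496928036369638 0.40279797221406666 0.10619746106593408
w25 n 6416 z 0.1114 mean [0.4978 0.4062 0.1131] circ [0.498  0.4104] 0.0293
tip 243 mean [0.4981 0.4039 0.1018] circ [0.4981 0.4033] px [255. 252.]
hole [0.4976 0.4036] r 0.01 e 0.0002 110 px [253. 261.]
hole [0.4976 0.404 ] r 0.0101 e 0.00018 112 px [253. 262.]
hole [0.4976 0.4042] r 0.0103 e 0.00014 112 px [253. 262.]
```

```bash
python3 -m inch '[{"slide":[-0.04,0.05,0],"turn":0,"grip":3.2},{"slide":[-0.04,0.05,0.3],"turn":0,"grip":3.2},{"slide":[-0.04,0.05,0.6],"turn":0,"grip":3.2},{"slide":[-0.04,0.05,0.8],"turn":0,"grip":3.2},{"slide":[-0.04,0.05,0.8],"turn":0,"grip":3.2}]'
python3 -m inch '[{"slide":[0,0,0.3],"turn":0,"grip":3.2},{"slide":[0,0,0.4],"turn":0,"grip":3.2},{"slide":[0,0,0.4],"turn":0,"grip":3.2}]'
python3 -m inch '[{"slide":[0,0,0.2],"turn":0,"grip":3.2},{"slide":[0,0,0.2],"turn":0,"grip":3.2}]'
```

```text
time: 39.8
eef_pos: [0.4974, 0.4025, 0.0981]
tcp_rot: [0.707, 0.707, -0.0, -0.0]
contact_force: [0.3, -0.1, -1.5]
opening: 0.463
finger_force: 35.9
time: 40.1
eef_pos: [0.4975, 0.4025, 0.0943]
tcp_rot: [0.707, 0.707, -0.0, -0.0]
contact_force: [-0.3, 0.1, -2.1]
opening: 0.464
finger_force: 35.9
time: 40.3
eef_pos: [0.4975, 0.4025, 0.0924]
tcp_rot: [0.707, 0.707, -0.0, -0.0]
contact_force: [0.3, 0.6, -1.5]
opening: 0.465
finger_force: 35.9
```

Seat is at TCP of about 91.6 mm.

```bash
python3 -m inch '[{"slide":[0,0,0.1],"turn":0,"grip":3.2},{"slide":[0,0,0.12],"turn":0,"grip":3.2},{"slide":[0,0,0.12],"turn":0,"grip":3.2}]'; python3 -m inch '[{"slide":[0,0,0],"turn":0,"grip":8.5},{"slide":[0,0,0],"turn":0,"grip":8.5},{"slide":[0,0,0],"turn":0,"grip":8.5},{"slide":[0,0,0],"turn":0,"grip":8.5},{"slide":[0,0,-4],"turn":0,"grip":8.5},{"slide":[0,0,-8],"turn":0,"grip":8.5},{"slide":[0,0,-8],"turn":0,"grip":8.5},{"slide":[0,0,-8],"turn":0,"grip":8.5},{"slide":[0,0,-8],"turn":0,"grip":8.5}]'
python3 - <<'E'
from h import *
st,X,m=look("w26",.09,.1,(.498,.4035),.03)
flat("w26",(.498,.4035),.011,.02,.09,.1005)
p,d=ctrl.read_camera("side");cv2.imwrite("pics/side9.png",cv2.resize(p[110:230,170:330,::-1],None,fx=4,fy=4,interpolation=2))
E
```

```text
time: 40.6
eef_pos: [0.4977, 0.4025, 0.0917]
tcp_rot: [0.707, 0.707, 0.0, 0.0]
contact_force: [0.2, 0.1, 0.2]
opening: 0.461
finger_force: 36.1
time: 41.5
eef_pos: [0.4969, 0.402, 0.17]
tcp_rot: [0.707, 0.707, -0.001, -0.0]
contact_force: [-0.2, -0.3, -0.6]
opening: 0.994
finger_force: 0.0
w26 n 2071 z 0.0969 mean [0.4982 0.404  0.0965] circ [0.4982 0.4025] 0.0213
tilt [ 0.0027 -0.0056] z 0.0966 1555
```

View pics/side9.png

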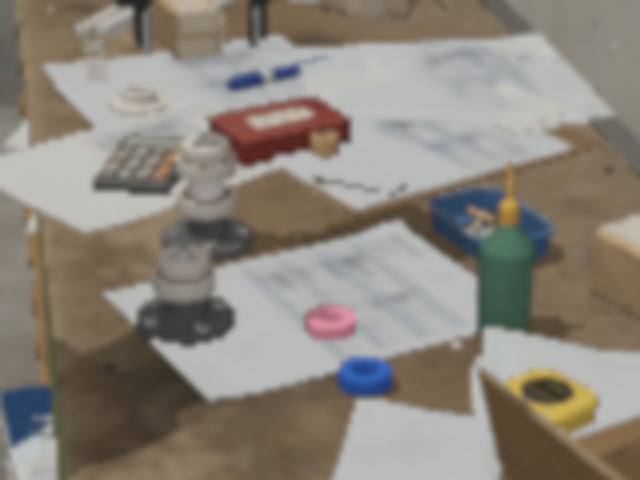

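The crop shows the long spindle stack complete at (205,190), the short one complete at (185,280), and the bottle standing at (505,270). The last collar's top reads 96.9 mm against 98 mm nominal, with the usual bias of about 1.2 mm, and it is flat. The gripper is clear, so I'm handing in.

```bash
python3 -c "
from plant import ctrl
print(ctrl.sign_off())"
```

```text
the job is handed in; nothing more can be done
None
```

Both spindles are built up in the order asked: spacer, bearing, collar on the long one and bearing, collar on the short one. All parts measured flat and fully down, the bottle is standing, and the job was handed in at about 42 s of the 144 s allowed; sign-off gave no verdict.

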